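# Reverse the double-ended applicator in its sloping cradle

### The job

The applicator insert in the sloping cradle under the gantry has its broad blade pointing down at the badges. Lift it out, turn it end for end and lay it back in the cradle, its collar down between the two saddles and its shank fully seated in both, so that the fine point faces down at the badges. Do not let it drop, leave it released and at rest, and leave the things standing around where they are.

Things in the scene. Friction and masses are not known exactly. Their poses are not given: they have to be found in the camera images.
- cradle: Fixed dark steel cradle: two short open-topped saddles in line, sloping 0.6 rad (34 deg) from level. Origin = seat centre, 95 mm above the table, midway between the saddles: the insert's centre lies here when seated centrally. x: up the slope (the low end points to the robot's left); z: square to the slope, up and leaning to the low end's side; y: level, away from the robot. Take the insert out and in along cradle z.
- saddle_low (a point): Floor of the lower saddle, mid-length: cradle x -34, z -9 mm; axes as the cradle's. Saddles cover cradle x -47 to -21 and +21 to +47 mm: the collar has 6 mm play either way. Trough walls flare from 21 mm apart at the floor to 32 mm apart at the top (cradle z +6 mm); outer width at most 40 mm. Beside and between the saddles it is open down to cradle z -29 mm.
- gantry (a point): Point on the lower edge of the holder's fixed black beam, on the side of the cradle's low end. The beam (30 mm wide, 45 mm high, level, along cradle y from -60 to +150 mm) hangs over the upper half of the cradle: this edge is 170 mm higher than the seat centre and 25 mm (level) past it, so straight down is blocked. One post, at cradle y +138 mm. Below the low end lies a badge tray, top 22 mm above the table.
- insert_center (a point): Centre of the loose insert (150 mm long, 0.2 to 0.4 kg) and of its collar: an aluminium block 30 mm along the insert, 44 mm wide (insert y, the grip), 30 mm high (insert z). A square steel shank, 18 x 18 mm, reaches 50 mm to either side. x: along the shank, to the fine point. At the start it is seated in the cradle, its axes as the cradle's (fine point up the slope).
- point_tip (a point): End of the insert's fine point, a 25 mm long steel cone, 75 mm from the insert's centre. At the start it is the upper end, and the insert may have slid down the slope by its play of 6 mm; axes as the insert's.
- blade_tip (a point): End of the insert's broad blade, a flat steel blade 25 mm long, 32 mm wide, 5 mm thick, 75 mm from the insert's centre on the other side. At the start it is the lower end; axes as the insert's.
- jar: Bystander, to be left alone: closed round jar, 64 mm across, 80 mm tall, standing beside the holder. Origin at the centre of its underside.
- cartridge: Bystander, to be left alone: spare glue cartridge, plastic, 130 mm long, 46 mm wide, 34 mm high, lying beside the holder. Origin at the centre of its underside.
- brush: Bystander, to be left alone: hand brush, 170 mm long, lying beside the holder. Origin at the centre of its underside.
- medal: Bystander, to be left alone: round brass medal, 60 mm across, 6 mm thick, lying flat beside the holder. Origin at the centre of its underside.
- spare_tray: Bystander, to be left alone: flat white board 140 x 200 mm with brass badges, 12 mm high in all, beyond the holder's badge tray. Origin at the centre of its underside.
Not all that is in view belongs to the job. Leave any blue or yellow look-alike of the part that bears insert_center alone.

How it is judged (in metres and radians):
On the way:
1. the insert is lifted clear of the cradle (z of insert_center in the frame of cradle above 0.04 m), for 0.1 s.
At the end, for the whole second after the job is handed in: The insert rests in the cradle, reversed: the fine point at the lower end and the broad blade at the upper end. Each tip lies within 12 mm along the slope, 8 mm sideways and 6 mm square to the slope of where it lies when the insert is seated centrally; the insert is released and at rest (x of point_tip in the frame of cradle between -0.087 and -0.063 m and y of point_tip in the frame of cradle between -0.008 and 0.008 m and z of point_tip in the frame of cradle between -0.006 and 0.006 m and x of blade_tip in the frame of cradle between 0.063 and 0.087 m and y of blade_tip in the frame of cradle between -0.008 and 0.008 m and z of blade_tip in the frame of cradle between -0.006 and 0.006 m and linear speed of insert below 0.02 m/s and angular speed of insert below 0.2 rad/s); the robot touches nothing.
It fails at once if the insert falls freely from more than 20 mm above its seat height (contact force between insert and anything else below 0.01 N and height (world z) of insert_center above 0.115 m).
It fails at once if a bystander is moved more than 30 mm (distance of any of jar, cartridge, brush, medal, spare_tray from where it was at the start of the episode above 0.03 m).
It also fails if it takes over 58 s, if anything falls off the work surface, if the arm or the gripper's body presses on something with over 40 N, if the wrist force passes 120 N, or if a joint passes its speed limit or range.

### The arm

A 6-joint arm with a two-finger parallel gripper is mounted at the origin on the work surface. World frame = base frame: x ahead of the robot, y to its left, z up, the work surface at z = 0. Lengths are in m, angles in degrees, forces in N, time in s.
With the tool pointing down it reaches from about 0.375 to 0.9 m from the base axis. Payload 3.1 kg.
Tool frame: the origin (TCP) lies where the fingers leave the gripper's body, on its centre line; the fingertips stand bot.tips_ahead ahead of it and the grasp point (between the pads) lies 51 mm ahead of it (bot.tips_ahead is the distance from the TCP to the fingertips, in m); z points along the fingers, x is the direction in which the jaws open and shut, and the axes are right-handed (so a half turn about z gives the same grasp; the last joint's range is limited). The gripper opens to 87 mm and grips with 3 to 60 N. Pads are 19 mm wide; open, the fingers measure 117 mm over their backs; the gripper's body (75 mm by 190 mm) begins 51 mm behind the grasp point.
Start: joints at [65.861, 30.224, 82.088, -0, 67.689, -10.227], TCP at [0.15, 0.607, 0.292] pointing down, gripper open.
Joint ranges: [-176.69, 176.69], [-43.24, 126.21], [12.49, 139.97], [-82, 262], [0, 151.66], [-163.58, 163.58]. Speed limits (degrees/s): [159.86, 159.86, 180, 180, 180, 180].

### API

Orientations are given as a 3x3 rotation matrix whose columns are the frame's x, y, z axes.
In Python, from rig import bot, vision, nets gives the robot as it stands.
- The arm moves only by the tool play_rows, never from a script. Its argument "series" is a list of rows, each an object of numbers: "tx", "ty", "tz": the shift along the world's x, y, z as a fraction of full scale; "turn": the turn about the world's z as a fraction of full scale. A call has 1 to 10 rows; each row shifts and turns the commanded pose from where the row before left it; what a row does not reach is not made up. Full scale, the value 1, is 0.8 m for a shift and 60 degrees for a turn. A row lasts 1/10 s, in which the tool goes at most 50 mm and 8.59 degrees, less where a joint would pass 70% of its speed; a pose out of reach is approached as far as the arm can. A call with a number of a shift or a turn outside -1 to 1 is refused whole. A call with a gripper value outside its range is refused whole. "gripper" is the opening, from 0 (shut) to 1 (fully open), set as the call begins (left out, the last holds). The fingers move at their own pace and stop on an object; the grip force is fixed at half the most. Time passes only in rows, so rows that do not move let the fingers close. It gives the time, the measured TCP pose, the force and the opening at its end, in the units of the state.
- bot.read_state(): the state, without advancing time (a new reading comes with each control period).
- vision.capture(name): name is "side" or "top"; returns a dict with "pixels" (384x512x3 uint8, blue, green, red), "fx", "fy", "cx", "cy" (pixels), "extrinsics" (4x4, takes a point from camera to world coordinates). Camera axes: x right, y down, z forward; pixel columns grow to the right and rows downward; lengths in m; the calibration is good to about 2 mm. A picture is of the moment at which its call begins. There is no depth.
- bot.hand_in(): hands the job in, once; it reports no verdict.
Trained networks look in a picture, given as the dict that the camera call returned (one of the last four; its "shot" number tells which), for a name from the list of things; names that differ only in an ending like _2 or _b are one class to them, and where a whole thing is asked for, a point or a joint stands for the part that bears it (a point fixed in the world has none). Each returns a list of dicts, best first, with "confidence" (0 to 1); they miss things now and then, are a little off and sometimes report something else, mostly with a low value. They report only what shows in the picture. A call takes as long as a camera call. They do not tell look-alikes from the thing itself.
- nets.look_for(picture, query): "at" ([column, row] as shares, 0 to 1, of the picture: columns of its width, rows of its height, amid what is visible of it).
- nets.masks_of(picture, query): "region" (384x512 bool, what is visible of it) and "at" ([column, row] as shares, 0 to 1, of the picture: columns of its width, rows of its height, amid what is visible of it).
The state is a dict: "time_s": time; "joint_positions": joint angles; "qvel": joint speeds; "tau": joint torques, N m; "position": TCP position; "tcp_rot": TCP orientation; "force": force on the tool from outside, world axes, zero at the start; "moment": the same for the moment, N m; "opening": opening from 0.0 (shut) to 1.0 (fully open).
Only numpy, scipy, OpenCV 4.12 (cv2) and the standard library are available. Lean on these libraries where they do the work, as an engineer would, in place of code of your own. Each camera call takes 0.05 s, during which the arm holds its last target.

## Working session

There is one attempt and no reset: what is moved stays moved. The work goes in short steps, Python scripts to look and compute and a tool call to move; the robot and the scene stay as the last step left them, time stands still between calls to the robot, and variables do not carry over. Pictures are saved under pics/ and viewed, and the job is handed in when it is done.

Besides the shell and the picture viewer there is one more tool, called after "Request:" as a command line: name --argument value ..., lists and objects as JSON in quotes. play_rows: Moves the arm, as the interface text tells. Shift numbers are shares of 0.8 m and turn numbers shares of 60 degrees, none past 1 either way. Its arguments: {"type":"object","properties":{"series":{"type":"array"},"gripper":{"type":"number"}},"required":["series"]}

```bash
mkdir -p pics; cat > h.py <<'E'
import numpy as np,cv2,json
from rig import bot,vision,nets
def snap(n,fn):
    p=vision.capture(n); cv2.imwrite('pics/'+fn,p['pixels']); return p
def px(p,P):
    T=np.linalg.inv(np.array(p['extrinsics'])); q=T[:3,:3]@np.array(P)+T[:3,3]
    return np.array([p['fx']*q[0]/q[2]+p['cx'],p['fy']*q[1]/q[2]+p['cy']])
def ray(p,uv):
    E=np.array(p['extrinsics']); d=E[:3,:3]@np.array([(uv[0]-p['cx'])/p['fx'],(uv[1]-p['cy'])/p['fy'],1]); return E[:3,3],d/np.linalg.norm(d)
def atz(p,uv,z):
    o,d=ray(p,uv); return o+d*(z-o[2])/d[2]
def tri(obs):
    A=np.zeros((3,3));b=np.zeros(3);R=[ray(*o) for o in obs]
    for o,d in R:
        M=np.eye(3)-np.outer(d,d);A+=M;b+=M@o
    X=np.linalg.solve(A,b); return X,[np.linalg.norm((np.eye(3)-np.outer(d,d))@(X-o)) for o,d in R]
E
python3 - <<'E'
from h import *
s=bot.read_state();print(s['time_s'],s['position'],s['opening'],s['force'],bot.tips_ahead)
print(np.round(s['tcp_rot'],3))
P={n:snap(n,n+'0.png') for n in('side','top')}
for n,p in P.items(): print(n,p['fx'],p['cx'],p['cy'],np.round(p['extrinsics'],3).tolist())
for q in ['cradle','saddle_low','gantry','insert_center','point_tip','blade_tip','jar','cartridge','brush','medal','spare_tray']:
    for n,p in P.items():
        print(q,n,[(np.round(np.array(r['at'])*[512,384],1).tolist(),round(r['confidence'],2)) for r in nets.look_for(p,q)[:4]])
E
```

```text
0.0 [0.14999061 0.60612766 0.29125363] 0.997619197966403 [0.01795575 0.4905492  0.20839694] 0.0697
[[ 0.24   0.971 -0.001]
 [ 0.971 -0.24  -0.002]
 [-0.002 -0.    -1.   ]]
side 414.3682789655435 257.44973750868775 193.58463303075447 [[0.762, -0.49, 0.422, 0.027], [-0.647, -0.596, 0.476, -0.579], [0.018, -0.636, -0.771, 1.119], [0.0, 0.0, 0.0, 1.0]]
top 461.4839772612837 257.2547697793486 193.99895175686964 [[0.021, -0.997, 0.071, 0.435], [-1.0, -0.02, 0.009, -0.027], [-0.008, -0.071, -0.997, 1.529], [0.0, 0.0, 0.0, 1.0]]
cradle side [([294.4, 243.5], 0.74)]
cradle top []
saddle_low side [([293.6, 242.8], 0.81)]
saddle_low top [([300.3, 191.1], 0.51)]
gantry side [([286.4, 238.6], 0.62), ([241.4, 198.4], 0.26)]
gantry top [([279.7, 182.0], 0.59), ([300.9, 187.4], 0.39)]
insert_center side [([244.2, 327.9], 0.96), ([175.4, 238.8], 0.85), ([377.2, 327.9], 0.65), ([315.6, 288.2], 0.18)]
insert_center top [([292.4, 185.1], 0.91), ([399.2, 186.1], 0.85), ([216.7, 263.2], 0.73), ([335.4, 196.4], 0.69)]
point_tip side [([288.0, 234.6], 0.79), ([246.4, 330.5], 0.73), ([175.8, 237.9], 0.71), ([376.6, 326.3], 0.6)]
point_tip top [([328.1, 270.2], 0.66), ([289.6, 191.2], 0.61), ([213.4, 260.6], 0.61), ([355.4, 209.9], 0.6)]
blade_tip side [([247.3, 327.8], 0.73), ([376.8, 327.9], 0.65), ([285.0, 231.7], 0.64), ([178.4, 240.0], 0.55)]
blade_tip top [([209.0, 260.3], 0.8), ([396.0, 188.5], 0.72), ([285.9, 189.7], 0.63), ([332.4, 273.4], 0.57)]
jar side [([349.9, 259.4], 0.86)]
jar top [([337.9, 158.1], 0.95)]
cartridge side [([319.4, 309.9], 0.77)]
cartridge top [([354.1, 207.2], 0.71)]
brush side [([317.6, 203.5], 0.52)]
brush top [([272.8, 127.4], 0.79)]
medal side [([312.6, 289.2], 0.75)]
medal top [([335.3, 195.0], 0.47), ([354.0, 210.9], 0.19)]
spare_tray side [([242.5, 199.5], 0.96)]
spare_tray top [([213.9, 183.9], 0.7)]
```

View pics/side0.png

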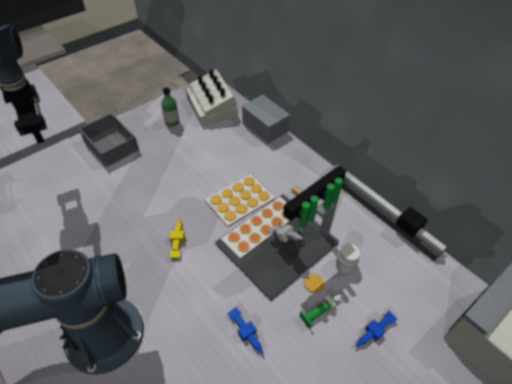

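View pics/top0.png

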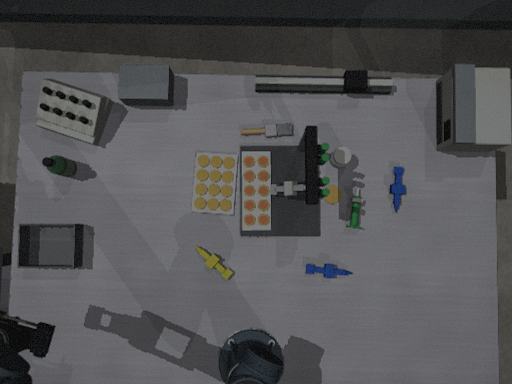

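```bash
python3 - <<'E'
import cv2
a=cv2.imread('pics/side0.png')[170:350,210:390];cv2.imwrite('pics/s0z.png',cv2.resize(a,None,fx=3.3,fy=3.3,interpolation=cv2.INTER_CUBIC))
a=cv2.imread('pics/top0.png')[120:280,200:410];cv2.imwrite('pics/t0z.png',cv2.resize(a,None,fx=3.5,fy=3.5,interpolation=cv2.INTER_CUBIC))
E
```

```text
(no output)
```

View pics/s0z.png

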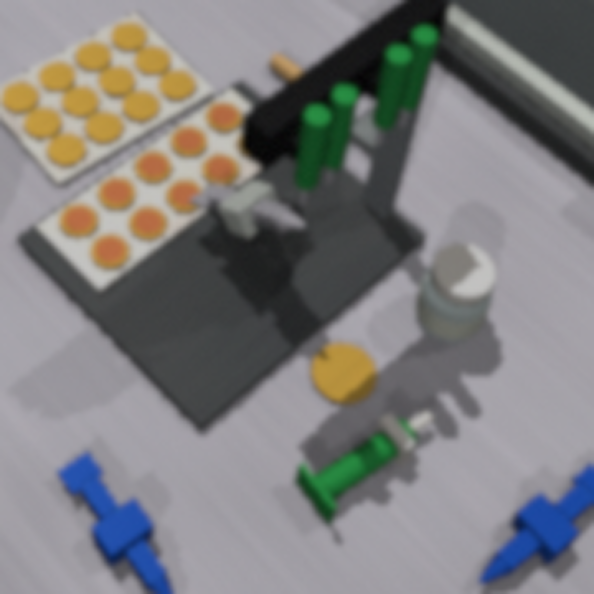

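View pics/t0z.png

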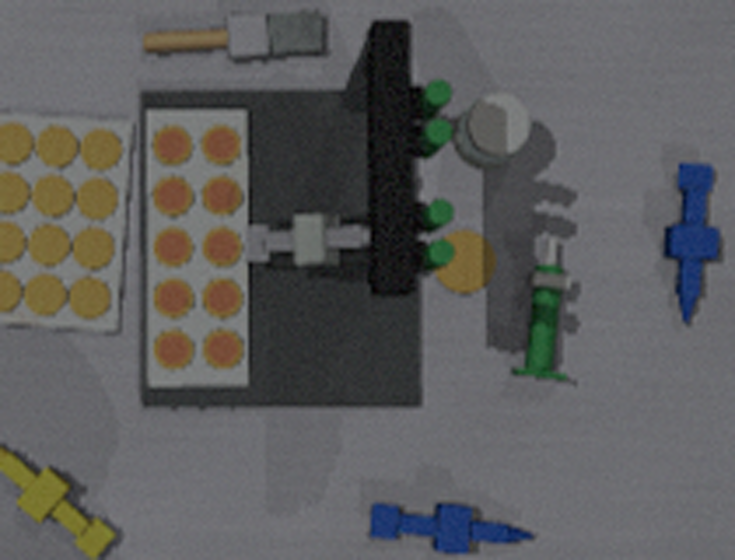

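```bash
python3 - <<'E'
from h import *
p=vision.capture('top'); g=cv2.cvtColor(p['pixels'],cv2.COLOR_BGR2GRAY).astype(float)
def edgecols(rows,c0,c1,sign):
    out=[]
    for r in rows:
        d=np.diff(g[r,c0:c1+1])*sign; i=int(d.argmax())
        w=np.clip(d[max(0,i-2):i+3],0,None); x=c0+(np.arange(max(0,i-2),max(0,i-2)+len(w))*w).sum()/w.sum()+0.5
        out.append((x,r))
    return np.array(out)
def fit(e,z):
    X=np.array([atz(p,u,z) for u in e]); a=np.polyfit(X[:,0],X[:,1],1); res=X[:,1]-np.polyval(a,X[:,0]); k=abs(res-np.median(res))<.003
    a=np.polyfit(X[k,0],X[k,1],1); return a,np.degrees(np.arctan(a[0])),res[k].std(),X[[0,-1]].round(4).tolist()
for z in (.265,.31):print('beam left',z,fit(edgecols(list(range(132,175))+list(range(194,201)),300,312,-1),z))
print('beam right',fit(edgecols(range(128,140),312,322,1),.31))
print('plate left',fit(edgecols(range(150,230),236,246,-1),.0))
# rows edges of beam ends
for c in (308,312,316):
    print(c,g[120:132,c].astype(int),g[198:210,c].astype(int))
for r in range(180,196): print(r,g[r,266:306].astype(int).tolist())
E
```

```text
beam left 0.265 (array([ 0.03681489, -0.16562397]), np.float64(2.108385861209304), np.float64(0.0011196698966338087), [[0.6996, -0.1405, 0.265], [0.511, -0.1455, 0.265]])
beam left 0.31 (array([ 0.03681489, -0.16124059]), np.float64(2.1083858612093094), np.float64(0.0010798006100189508), [[0.6901, -0.1365, 0.31], [0.5082, -0.1412, 0.31]])
beam right (array([ 0.01746116, -0.18238392]), np.float64(1.0003491381784146), np.float64(0.0001846385159512494), [[0.7016, -0.1699, 0.31], [0.6719, -0.1708, 0.31]])
plate left (array([0.02585289, 0.03395773]), np.float64(1.4809318347483018), np.float64(0.0009813564436358863), [[0.6901, 0.05, 0.0], [0.4266, 0.0454, 0.0]])
308 [110 110 109 108 112  81  30  28  26  27  29  24] [30 31 16 17 32 11 28 47 48 46 52 52]
312 [109 113 107 113 107  85  31  14  20  20  20  22] [26 22 25 19 25 18 36 45 54 52 48 53]
316 [106 106 106 109 106  88  57  24  30  23  30  26] [31 13 24 31 18  6 42 46 51 52 52 47]
180 [82, 111, 128, 126, 113, 38, 52, 49, 50, 52, 49, 48, 44, 46, 44, 51, 47, 47, 43, 32, 36, 44, 45, 44, 56, 52, 43, 44, 39, 46, 47, 50, 50, 44, 48, 49, 54, 49
[... 1991 characters left out ...]
9, 12]
192 [85, 94, 99, 115, 109, 99, 99, 102, 102, 98, 85, 37, 32, 31, 21, 25, 17, 44, 87, 113, 111, 114, 108, 111, 113, 110, 91, 62, 64, 71, 59, 30, 33, 28, 29, 33, 31, 41, 30, 21]
193 [94, 95, 93, 122, 110, 103, 106, 104, 108, 106, 98, 33, 32, 32, 36, 37, 20, 52, 90, 112, 110, 116, 109, 113, 111, 107, 93, 67, 70, 72, 64, 33, 41, 38, 34, 35, 43, 39, 29, 25]
194 [91, 91, 106, 122, 97, 79, 83, 86, 90, 86, 77, 31, 37, 38, 40, 40, 36, 51, 90, 114, 111, 108, 99, 99, 98, 95, 79, 63, 64, 71, 66, 25, 40, 27, 37, 33, 33, 24, 23, 26]
195 [93, 106, 127, 120, 102, 19, 39, 47, 47, 42, 20, 35, 30, 40, 35, 36, 28, 41, 65, 88, 83, 71, 65, 67, 62, 50, 51, 50, 51, 54, 47, 20, 25, 28, 19, 27, 28, 26, 33, 17]
```

```bash
cat >> h.py <<'E'
A=0.6
def frame(cx,cy,psi):
    yv=np.array([np.cos(psi),np.sin(psi),0]); e=np.array([np.sin(psi),-np.cos(psi),0])
    xv=np.cos(A)*e+np.array([0,0,np.sin(A)]); zv=np.cross(xv,yv)
    return np.array([cx,cy,.095]),np.column_stack([xv,yv,zv])
def insert_lines(s):
    c=[]
    for a,b in [((-15,-22,15),(15,-22,15)),((15,-22,15),(15,22,15)),((15,22,15),(-15,22,15)),((-15,22,15),(-15,-22,15)),((-75,-16,2.5),(-75,16,2.5)),((-75,-16,2.5),(-50,-16,2.5)),((-75,16,2.5),(-50,16,2.5)),((-50,-9,9),(50,-9,9)),((-50,9,9),(50,9,9)),((50,9,9),(75,0,0)),((50,-9,9),(75,0,0))]:
        c.append(((np.array(a)+[s,0,0])/1e3,(np.array(b)+[s,0,0])/1e3))
    return c
def overlay(p,cx,cy,psi,s,fn,box,k=4,extra=True):
    o,R=frame(cx,cy,psi); im=cv2.resize(p['pixels'][box[0]:box[1],box[2]:box[3]],None,fx=k,fy=k,interpolation=cv2.INTER_CUBIC)
    L=insert_lines(s)
    W=[(o+R@a,o+R@b) for a,b in L]
    e=R[:,0].copy();e[2]=0;e/=np.linalg.norm(e)
    for h,z in((.025,.265),(.025,.31),(.055,.31)):
        q=[o+e*h+R[:,1]*t+[0,0,z-.095] for t in(-.06,.15)]; W.append(tuple(q))
    for a,b in W:
        u,v=[(px(p,t)-[box[2],box[0]]+.5)*k for t in(a,b)]
        cv2.line(im,tuple(int(i) for i in u),tuple(int(i) for i in v),(0,255,0),1)
    cv2.imwrite('pics/'+fn,im)
E
python3 - <<'E'
from h import *
for n,b in(('top',(120,215,255,330)),('side',(165,265,230,350))):
    p=vision.capture(n); overlay(p,.553,-.119,np.radians(1.4),-6,n+'_ov1.png',b,5)
E
```

```text
(no output)
```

View pics/top_ov1.png

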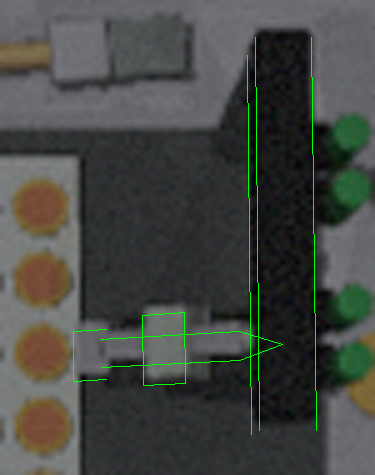

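View pics/side_ov1.png

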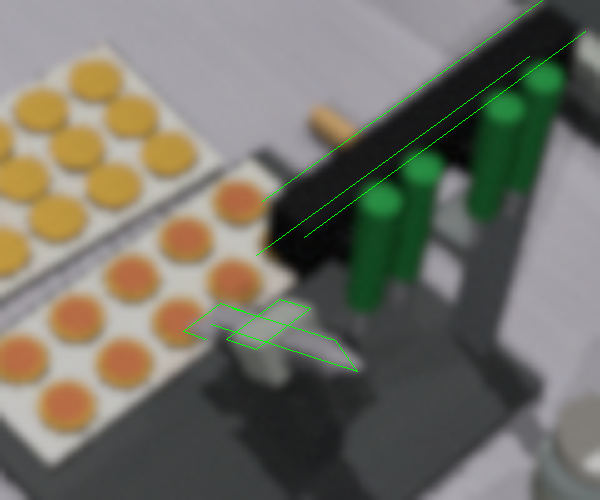

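```bash
python3 - <<'E'
from h import *
for n,b in(('top',(170,205,255,330)),('side',(205,265,250,330))):
    p=vision.capture(n); overlay(p,.557,-.120,np.radians(1.2),-6,n+'_ov2.png',b,9)
E
```

```text
(no output)
```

View pics/top_ov2.png

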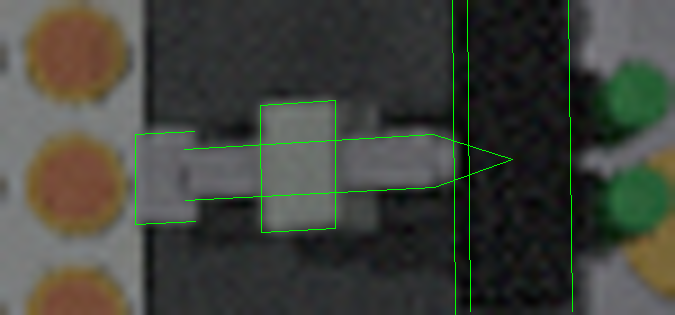

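View pics/side_ov2.png

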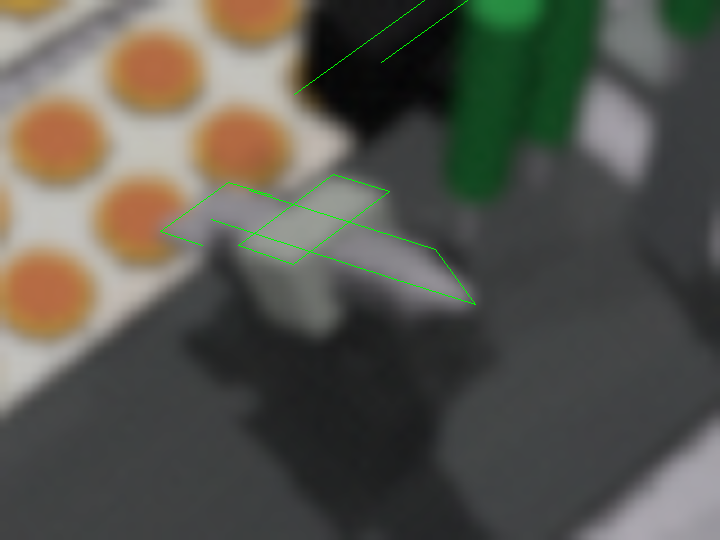

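Request:
play_rows --series '[{"tx": 0.025,"ty": -0.042,"turn": -0.062},{"tx": 0.025,"ty": -0.042,"turn": -0.062},{"tx": 0.025,"ty": -0.042,"turn": -0.062},{"tx": 0.025,"ty": -0.042,"turn": -0.062},{"tx": 0.025,"ty": -0.042,"turn": -0.062},{"tx": 0.025,"ty": -0.042,"turn": -0.062},{"tx": 0.025,"ty": -0.042,"turn": -0.062},{"tx": 0.025,"ty": -0.042,"turn": -0.062},{"tx": 0.025,"ty": -0.042,"turn": -0.062},{"tx": 0.025,"ty": -0.042,"turn": -0.062}]' --gripper 1

```text
invalid input
```

Request:
play_rows --series '[{"tx": 0.025,"ty": -0.042,"turn": -0.062},{"tx": 0.025,"ty": -0.042,"turn": -0.062},{"tx": 0.025,"ty": -0.042,"turn": -0.062},{"tx": 0.025,"ty": -0.042,"turn": -0.062},{"tx": 0.025,"ty": -0.042,"turn": -0.062},{"tx": 0.025,"ty": -0.042,"turn": -0.062},{"tx": 0.025,"ty": -0.042,"turn": -0.062},{"tx": 0.025,"ty": -0.042,"turn": -0.062},{"tx": 0.025,"ty": -0.042,"turn": -0.062},{"tx": 0.025,"ty": -0.042,"turn": -0.062}]'

```text
invalid input
```

```bash
python3 - <<'E'
from h import *
s=bot.read_state();print(s['time_s'],s['position'],s['opening'],s['force'],s['joint_positions'])
R=s['tcp_rot'];print(np.degrees(np.arctan2(R[1][0],R[0][0])))
for n in('side','top'): snap(n,n+'1.png')
E
```

```text
1.45 [0.15021682 0.60664985 0.29221862] 0.994355584165793 [ 1.08016792  0.45824873 -0.55533527] [ 6.58618885e+01  3.02256834e+01  8.20888484e+01 -8.14685536e-05
  6.76885286e+01 -1.02258396e+01]
76.08775904152493
```

View pics/side1.png

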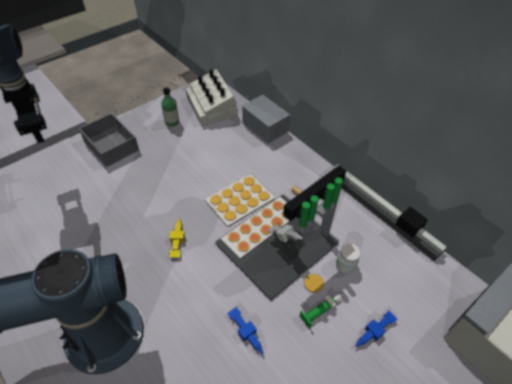

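View pics/top1.png

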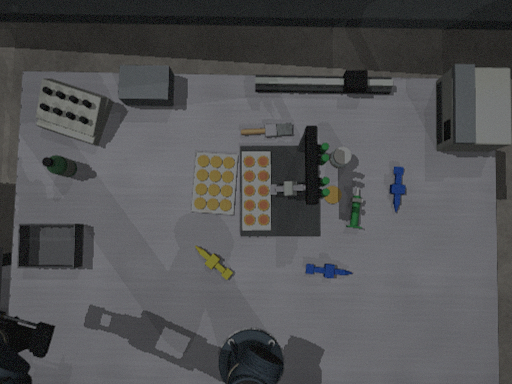

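Request:
play_rows --series '[{"tx": 0.025,"ty": -0.042,"tz": 0,"turn": -0.062},{"tx": 0.025,"ty": -0.042,"tz": 0,"turn": -0.062},{"tx": 0.025,"ty": -0.042,"tz": 0,"turn": -0.062},{"tx": 0.025,"ty": -0.042,"tz": 0,"turn": -0.062},{"tx": 0.025,"ty": -0.042,"tz": 0,"turn": -0.062},{"tx": 0.025,"ty": -0.042,"tz": 0,"turn": -0.062},{"tx": 0.025,"ty": -0.042,"tz": 0,"turn": -0.062},{"tx": 0.025,"ty": -0.042,"tz": 0,"turn": -0.062},{"tx": 0.025,"ty": -0.042,"tz": 0,"turn": -0.062},{"tx": 0.025,"ty": -0.042,"tz": 0,"turn": -0.062}]'

```text
time_s: 2.55
position: [0.351, 0.2693, 0.2925]
tcp_rot: [[0.78, 0.626, 0.001], [0.626, -0.78, 0.0], [0.001, 0.0, -1.0]]
force: [0.7, 0.7, 0.2]
opening: 0.999
```

Request:
play_rows --series '[{"tx": 0.025,"ty": -0.042,"tz": 0,"turn": -0.062},{"tx": 0.025,"ty": -0.042,"tz": 0,"turn": -0.062},{"tx": 0.025,"ty": -0.042,"tz": 0,"turn": -0.062},{"tx": 0.025,"ty": -0.042,"tz": 0,"turn": -0.062},{"tx": 0.025,"ty": -0.042,"tz": 0,"turn": -0.062},{"tx": 0.025,"ty": -0.042,"tz": 0,"turn": -0.062},{"tx": 0.025,"ty": -0.042,"tz": 0,"turn": -0.062},{"tx": 0.025,"ty": -0.042,"tz": 0,"turn": -0.062},{"tx": 0.025,"ty": -0.042,"tz": 0,"turn": -0.062},{"tx": 0.025,"ty": -0.042,"tz": 0,"turn": -0.062}]'

```text
time_s: 3.55
position: [0.5509, -0.0669, 0.2924]
tcp_rot: [[1.0, 0.026, 0.0], [0.026, -1.0, 0.0], [0.0, -0.0, -1.0]]
force: [0.7, 0.5, 0.3]
opening: 1.0
```

```bash
python3 - <<'E'
from h import *
s=bot.read_state();print(s['time_s'],s['position'],s['opening'],s['force'],s['joint_positions'])
R=s['tcp_rot'];print(np.degrees(np.arctan2(R[1][0],R[0][0])))
for n in('side','top'): snap(n,n+'2.png')
E
```

```text
3.55 [ 0.55092103 -0.06693232  0.29237968] 0.9995557956173134 [0.6902188  0.54841379 0.29230731] [-1.84684511e+01  2.48113086e+01  9.22447936e+01  1.00758202e-02
  6.29258408e+01 -1.99875330e+01]
1.514497018486204
```

View pics/side2.png

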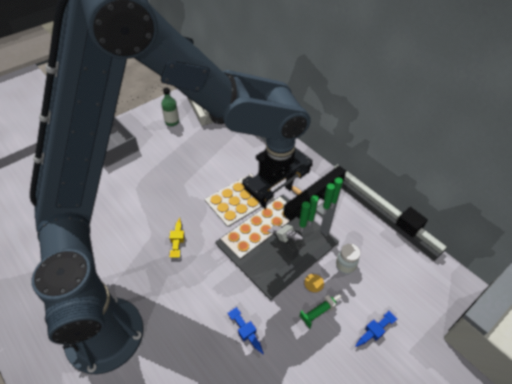

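View pics/top2.png

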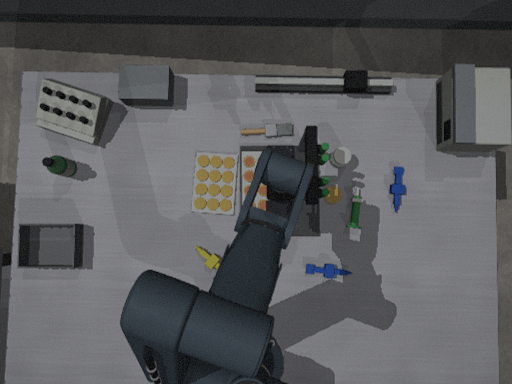

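```bash
python3 - <<'E'
import cv2
a=cv2.imread('pics/side2.png')[60:260,200:360];b=cv2.imread('pics/top2.png')[120:290,200:360]
cv2.imwrite('pics/s2z.png',cv2.resize(a,None,fx=3,fy=3,interpolation=cv2.INTER_CUBIC))
cv2.imwrite('pics/t2z.png',cv2.resize(b,None,fx=3.5,fy=3.5,interpolation=cv2.INTER_CUBIC))
E
```

```text
(no output)
```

View pics/s2z.png

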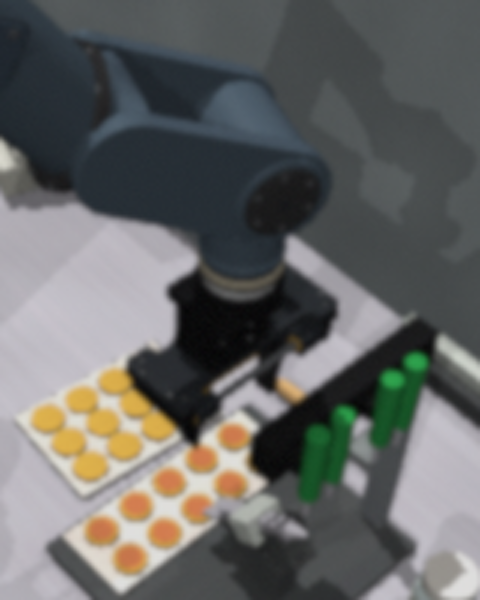

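View pics/t2z.png

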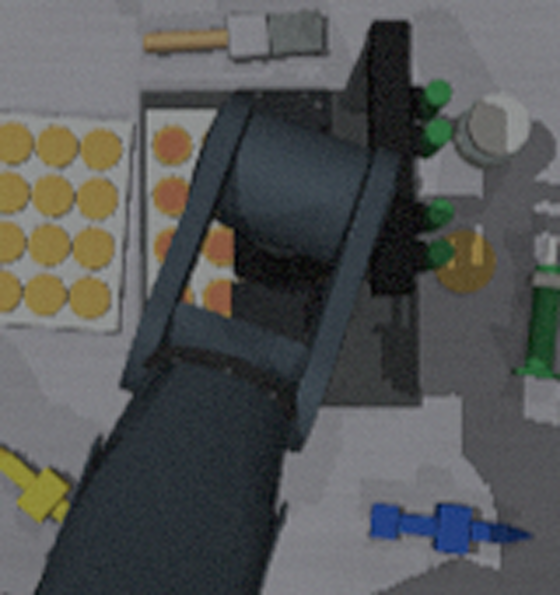

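```bash
python3 - <<'E'
from h import *
p=vision.capture('side')
for w in (.05,.058,.065):
  for z in (.4,.45,.5,.55): print(w,z,px(p,[.551-.317*w,-.067-.948*w,z]).round(1))
t=vision.capture('top')
for z in (.4,.45,.5,.55):
  for w in(-.055,.055): print(z,w,px(t,[.551-.317*w,-.067-.948*w,z]).round(1))
E
```

```text
0.05 0.4 [288.4 164.9]
0.05 0.45 [290.1 149.9]
0.05 0.5 [291.9 133.6]
0.05 0.55 [293.8 115.9]
0.058 0.4 [289.8 167.2]
0.058 0.45 [291.5 152.2]
0.058 0.5 [293.4 136. ]
0.058 0.55 [295.4 118.3]
0.065 0.4 [291.1 169.2]
0.065 0.45 [292.8 154.3]
0.065 0.5 [294.8 138. ]
0.065 0.55 [296.9 120.3]
0.4 -0.055 [257.3 172.4]
0.4 0.055 [299.5 187.4]
0.45 -0.055 [257.2 169.9]
0.45 0.055 [301.3 185.5]
0.5 -0.055 [257.  167.1]
0.5 0.055 [303.3 183.5]
0.55 -0.055 [256.8 164.1]
0.55 0.055 [305.4 181.3]
```

Request:
play_rows --series '[{"tx": 0.003,"ty": -0.0213,"tz": 0,"turn": 0},{"tx": 0.003,"ty": -0.0213,"tz": 0,"turn": 0},{"tx": 0,"ty": 0,"tz": -0.03,"turn": 0},{"tx": 0,"ty": 0,"tz": -0.03,"turn": 0},{"tx": 0,"ty": 0,"tz": -0.03,"turn": 0},{"tx": 0,"ty": 0,"tz": -0.02,"turn": 0},{"tx": 0,"ty": 0,"tz": 0,"turn": 0}]'

```text
time_s: 4.45
position: [0.5536, -0.0995, 0.2022]
tcp_rot: [[1.0, 0.03, -0.005], [0.03, -1.0, 0.002], [-0.005, -0.002, -1.0]]
force: [-0.5, 0.1, -0.6]
opening: 0.997
```

```bash
python3 - <<'E'
from h import *
s=bot.read_state();print(s['time_s'],s['position'],s['opening'],s['force'])
p=snap('side','side3.png');a=p['pixels'][60:260,200:360]
cv2.imwrite('pics/s3z.png',cv2.resize(a,None,fx=3,fy=3,interpolation=cv2.INTER_CUBIC))
E
```

```text
4.45 [ 0.55361898 -0.09950849  0.20217657] 0.9971054199765325 [-0.47379419  0.08355289 -0.60196603]
```

View pics/s3z.png

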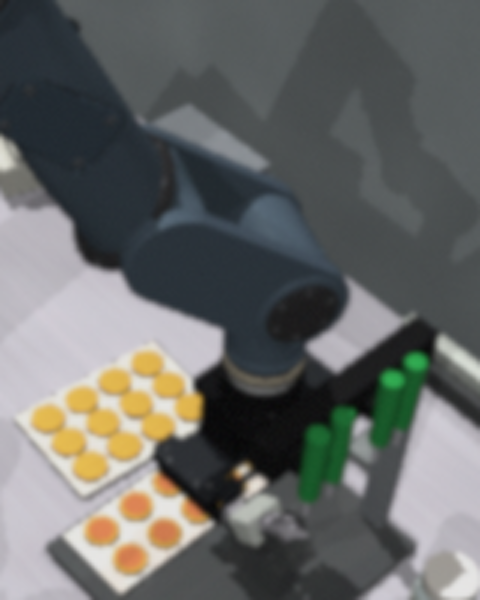

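Request:
play_rows --series '[{"tx": 0.0015,"ty": -0.0015,"tz": -0.018,"turn": 0},{"tx": 0,"ty": 0,"tz": -0.018,"turn": 0},{"tx": 0,"ty": 0,"tz": -0.018,"turn": 0},{"tx": 0,"ty": 0,"tz": -0.01,"turn": 0},{"tx": 0,"ty": 0,"tz": -0.007,"turn": 0},{"tx": 0,"ty": 0,"tz": 0,"turn": 0}]'

```text
time_s: 5.1
position: [0.5562, -0.1007, 0.1471]
tcp_rot: [[1.0, 0.03, -0.0], [0.03, -1.0, 0.0], [-0.0, -0.0, -1.0]]
force: [0.3, 0.7, -0.3]
opening: 1.003
```

```bash
python3 - <<'E'
from h import *
s=bot.read_state();print(s['time_s'],s['position'],s['opening'],s['force'],np.round(s['tcp_rot'],3).tolist())
p=snap('side','side4.png');a=p['pixels'][100:270,200:360]
cv2.imwrite('pics/s4z.png',cv2.resize(a,None,fx=3.5,fy=3.5,interpolation=cv2.INTER_CUBIC))
E
```

```text
5.1 [ 0.55617379 -0.10067271  0.14707413] 1.002712722432486 [ 0.27777299  0.71393396 -0.31885831] [[1.0, 0.03, -0.0], [0.03, -1.0, 0.0], [-0.0, -0.0, -1.0]]
```

View pics/s4z.png

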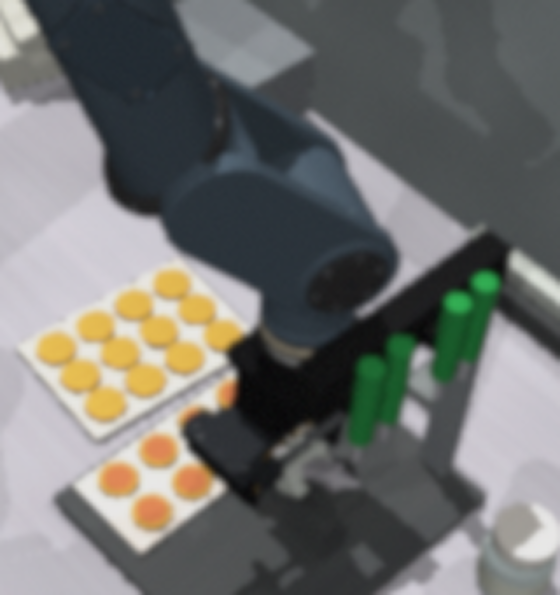

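Request:
play_rows --series '[{"tx": 0,"ty": -0.0025,"tz": -0.005,"turn": 0},{"tx": 0,"ty": 0,"tz": 0,"turn": 0}]'

```text
time_s: 5.35
position: [0.5564, -0.1029, 0.1436]
tcp_rot: [[1.0, 0.029, 0.001], [0.029, -1.0, -0.0], [0.001, 0.0, -1.0]]
force: [0.4, 0.8, 1.2]
opening: 1.003
```

Request:
play_rows --series '[{"tx": 0,"ty": 0,"tz": 0,"turn": 0},{"tx": 0,"ty": 0,"tz": 0,"turn": 0},{"tx": 0,"ty": 0,"tz": 0,"turn": 0},{"tx": 0,"ty": 0,"tz": 0,"turn": 0},{"tx": 0,"ty": 0,"tz": 0,"turn": 0},{"tx": 0,"ty": 0,"tz": 0,"turn": 0}]' --gripper 0

```text
time_s: 5.95
position: [0.5563, -0.1026, 0.1435]
tcp_rot: [[1.0, 0.029, 0.0], [0.029, -1.0, 0.0], [0.0, -0.0, -1.0]]
force: [2.4, -0.2, -0.2]
opening: 0.541
```

Request:
play_rows --series '[{"tx": 0,"ty": 0,"tz": 0,"turn": 0},{"tx": 0,"ty": 0,"tz": 0,"turn": 0},{"tx": 0,"ty": 0,"tz": 0,"turn": 0}]'

```text
time_s: 6.25
position: [0.5565, -0.1026, 0.1435]
tcp_rot: [[1.0, 0.029, 0.001], [0.029, -1.0, -0.0], [0.001, 0.0, -1.0]]
force: [1.8, 0.7, -1.1]
opening: 0.503
```

Request:
play_rows --series '[{"tx": 0,"ty": 0.0035,"tz": 0.0052,"turn": 0},{"tx": 0,"ty": 0.0035,"tz": 0.0052,"turn": 0},{"tx": 0,"ty": 0.007,"tz": 0.0104,"turn": 0},{"tx": 0,"ty": 0.007,"tz": 0.0104,"turn": 0},{"tx": 0,"ty": 0.007,"tz": 0.0104,"turn": 0},{"tx": 0,"ty": 0.007,"tz": 0.0104,"turn": 0},{"tx": 0,"ty": 0.007,"tz": 0.0104,"turn": 0},{"tx": 0,"ty": 0.007,"tz": 0.0104,"turn": 0},{"tx": 0,"ty": 0.007,"tz": 0.0104,"turn": 0},{"tx": 0,"ty": 0,"tz": 0,"turn": 0}]'

```text
time_s: 7.25
position: [0.5568, -0.0571, 0.2114]
tcp_rot: [[1.0, 0.03, 0.002], [0.03, -1.0, -0.001], [0.002, 0.001, -1.0]]
force: [-0.0, -0.1, -2.2]
opening: 0.5
```

```bash
python3 - <<'E'
from h import *
s=bot.read_state();print(s['time_s'],s['position'],s['opening'],s['force'],s['moment'],s['joint_positions'])
for n in ('side','top'):
  p=snap(n,n+'5.png')
p=vision.capture('side');a=p['pixels'][100:270,200:360]
cv2.imwrite('pics/s5z.png',cv2.resize(a,None,fx=3.5,fy=3.5,interpolation=cv2.INTER_CUBIC))
t=vision.capture('top')
for uv in((150,190),(160,230),(140,150)): print(uv,atz(t,uv,0))
E
```

```text
7.25 [ 0.55679359 -0.05713364  0.21141276] 0.5003308982060356 [-0.02298813 -0.14723887 -2.15060797] [-0.04602192  0.0375277   0.00100572] [-1.73028785e+01  3.14175848e+01  9.60459348e+01  1.68785472e-02
  5.23966690e+01 -1.90552462e+01]
(150, 190) [0.54995552 0.34533595 0.        ]
(160, 230) [0.41793165 0.30724808 0.        ]
(140, 150) [0.68368045 0.38391457 0.        ]
```

View pics/s5z.png

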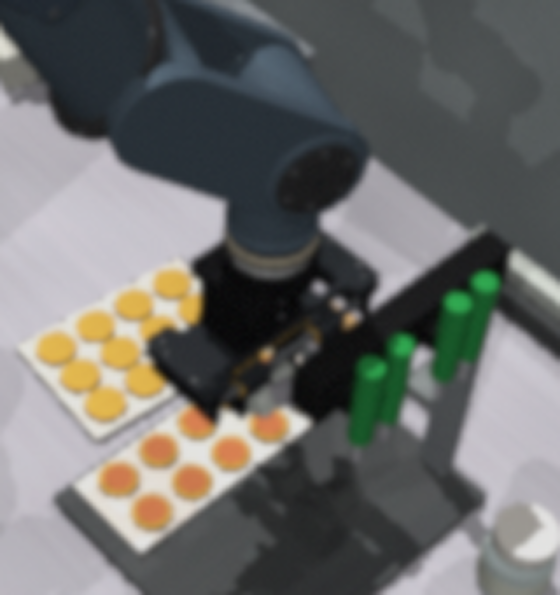

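Request:
play_rows --series '[{"tx": 0,"ty": 0.02,"tz": 0,"turn": 0.05},{"tx": 0,"ty": 0.04,"tz": 0,"turn": 0.1},{"tx": 0,"ty": 0.045,"tz": 0,"turn": 0.13},{"tx": 0,"ty": 0.045,"tz": 0,"turn": 0.13},{"tx": 0,"ty": 0.045,"tz": 0,"turn": 0.13},{"tx": 0,"ty": 0.045,"tz": 0,"turn": 0.13},{"tx": 0,"ty": 0.045,"tz": 0,"turn": 0.13},{"tx": 0,"ty": 0.045,"tz": 0,"turn": 0.13},{"tx": 0,"ty": 0.045,"tz": 0,"turn": 0.13},{"tx": 0,"ty": 0.04,"tz": 0,"turn": 0.13}]'

```text
time_s: 8.45
position: [0.5552, 0.2767, 0.2094]
tcp_rot: [[0.283, 0.959, -0.001], [0.959, -0.283, 0.0], [-0.0, -0.001, -1.0]]
force: [-1.1, -1.0, -2.5]
opening: 0.504
```

Request:
play_rows --series '[{"tx": 0,"ty": 0.035,"tz": 0,"turn": 0.13},{"tx": 0,"ty": 0.02,"tz": 0,"turn": 0.13},{"tx": 0,"ty": 0,"tz": 0,"turn": 0.05},{"tx": 0,"ty": 0,"tz": 0,"turn": 0},{"tx": 0,"ty": 0,"tz": 0,"turn": 0}]'

```text
time_s: 8.95
position: [0.5555, 0.3184, 0.2094]
tcp_rot: [[-0.029, 1.0, -0.001], [1.0, 0.029, -0.0], [-0.0, -0.001, -1.0]]
force: [-0.1, 0.6, -1.7]
opening: 0.497
```

```bash
python3 - <<'E'
from h import *
s=bot.read_state();print(s['time_s'],s['position'],s['opening'],s['force'],s['joint_positions'])
for n in ('side','top'):
  p=snap(n,n+'6.png')
p=vision.capture('side');c=px(p,list(s['position'])).astype(int);a=p['pixels'][c[1]-60:c[1]+60,c[0]-60:c[0]+60]
cv2.imwrite('pics/s6z.png',cv2.resize(a,None,fx=4.5,fy=4.5,interpolation=cv2.INTER_CUBIC))
E
```

```text
8.95 [0.55554117 0.31839217 0.20942987] 0.4967878494612894 [-0.13671467  0.57592379 -1.70245994] [ 1.98335999e+01  3.69391961e+01  8.39447073e+01  4.64390594e-03
  5.92004122e+01 -7.18485532e+01]
```

View pics/s6z.png

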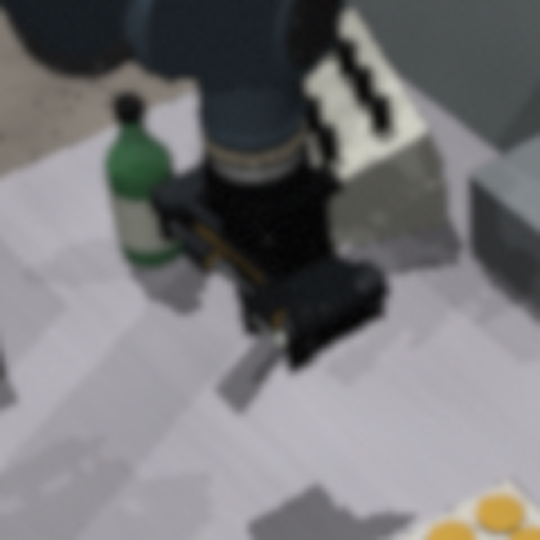

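View pics/top6.png

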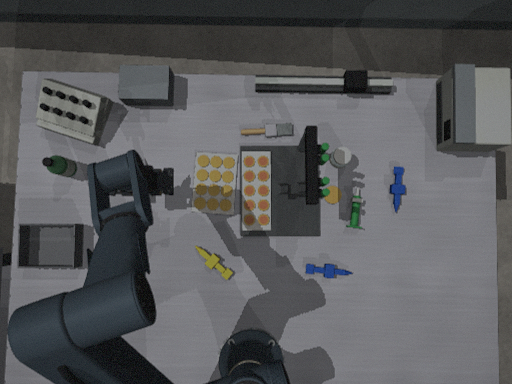

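Request:
play_rows --series '[{"tx": 0,"ty": 0,"tz": -0.03,"turn": 0},{"tx": 0,"ty": 0,"tz": -0.04,"turn": 0},{"tx": 0,"ty": 0,"tz": -0.04,"turn": 0},{"tx": 0,"ty": 0,"tz": -0.02,"turn": 0},{"tx": 0,"ty": 0,"tz": -0.005,"turn": 0},{"tx": 0,"ty": 0,"tz": -0.005,"turn": 0},{"tx": 0,"ty": 0,"tz": 0,"turn": 0}]'

```text
time_s: 9.8
position: [0.557, 0.3184, 0.0989]
tcp_rot: [[-0.029, 1.0, 0.002], [1.0, 0.029, 0.001], [0.001, 0.002, -1.0]]
force: [0.0, -0.2, -1.9]
opening: 0.501
```

Request:
play_rows --series '[{"tx": 0,"ty": 0,"tz": -0.005,"turn": 0},{"tx": 0,"ty": 0,"tz": -0.005,"turn": 0},{"tx": 0,"ty": 0,"tz": -0.005,"turn": 0},{"tx": 0,"ty": 0,"tz": 0,"turn": 0}]'

```text
time_s: 10.2
position: [0.5597, 0.319, 0.0883]
tcp_rot: [[-0.029, 1.0, 0.009], [1.0, 0.029, 0.003], [0.003, 0.009, -1.0]]
force: [4.7, -0.0, 4.5]
opening: 0.499
```

Request:
play_rows --series '[{"tx": 0,"ty": 0,"tz": -0.005,"turn": 0},{"tx": 0,"ty": 0,"tz": -0.005,"turn": 0},{"tx": 0,"ty": 0,"tz": 0,"turn": 0}]'

```text
time_s: 10.5
position: [0.5565, 0.3183, 0.0781]
tcp_rot: [[-0.029, 1.0, 0.001], [1.0, 0.029, 0.0], [0.0, 0.001, -1.0]]
force: [3.9, -1.1, 3.8]
opening: 0.502
```

Request:
play_rows --series '[{"tx": 0,"ty": 0,"tz": -0.005,"turn": 0},{"tx": 0,"ty": 0,"tz": -0.005,"turn": 0},{"tx": 0,"ty": 0,"tz": 0,"turn": 0}]'

```text
time_s: 10.8
position: [0.5576, 0.3185, 0.0713]
tcp_rot: [[-0.03, 1.0, 0.004], [1.0, 0.03, 0.001], [0.001, 0.004, -1.0]]
force: [3.0, -0.6, 8.6]
opening: 0.5
```

```bash
python3 - <<'E'
from h import *
s=bot.read_state()
p=vision.capture('side');c=px(p,list(s['position'])).astype(int);a=p['pixels'][c[1]-60:c[1]+60,c[0]-60:c[0]+60]
cv2.imwrite('pics/s7z.png',cv2.resize(a,None,fx=4.5,fy=4.5,interpolation=cv2.INTER_CUBIC))
E
```

```text
(no output)
```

View pics/s7z.png

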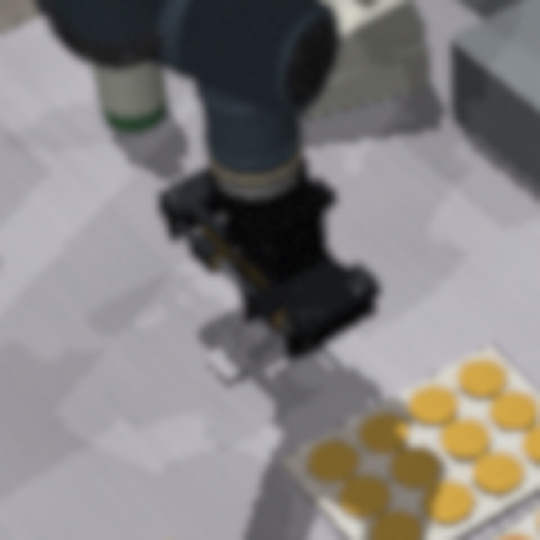

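Request:
play_rows --series '[{"tx": 0,"ty": 0,"tz": 0,"turn": 0},{"tx": 0,"ty": 0,"tz": 0,"turn": 0},{"tx": 0,"ty": 0,"tz": 0,"turn": 0},{"tx": 0,"ty": 0,"tz": 0,"turn": 0},{"tx": 0,"ty": 0,"tz": 0,"turn": 0},{"tx": 0,"ty": 0,"tz": 0,"turn": 0},{"tx": 0,"ty": 0,"tz": 0,"turn": 0}]' --gripper 1

```text
time_s: 11.55
position: [0.5547, 0.3159, 0.0703]
tcp_rot: [[-0.031, 1.0, -0.004], [1.0, 0.031, -0.004], [-0.004, -0.005, -1.0]]
force: [-0.9, -8.0, 10.5]
opening: 0.983
```

Request:
play_rows --series '[{"tx": 0,"ty": 0,"tz": 0.03,"turn": 0},{"tx": 0,"ty": 0,"tz": 0.04,"turn": 0},{"tx": 0,"ty": 0,"tz": 0.04,"turn": -0.13},{"tx": 0,"ty": 0,"tz": 0.04,"turn": -0.14},{"tx": 0,"ty": 0.05,"tz": 0.02,"turn": -0.14},{"tx": 0,"ty": 0.06,"tz": 0,"turn": -0.14},{"tx": 0,"ty": 0.06,"tz": 0,"turn": -0.14},{"tx": 0,"ty": 0.04,"tz": 0,"turn": -0.14},{"tx": 0,"ty": 0,"tz": 0,"turn": -0.14},{"tx": 0,"ty": 0,"tz": 0,"turn": -0.14}]'

```text
time_s: 12.55
position: [0.5531, 0.4869, 0.203]
tcp_rot: [[0.907, 0.421, -0.006], [0.421, -0.907, -0.004], [-0.007, 0.001, -1.0]]
force: [1.0, 0.8, -0.7]
opening: 1.001
```

```bash
python3 - <<'E'
from h import *
s=bot.read_state();print(s['time_s'],s['position'],s['joint_positions'])
for n in ('side','top'):
  p=snap(n,n+'8.png')
  c=px(p,[.556,.32,.015]).astype(int);c=np.maximum(c,60);print(c)
  a=p['pixels'][c[1]-60:c[1]+60,c[0]-60:c[0]+60]
  cv2.imwrite('pics/'+n+'8z.png',cv2.resize(a,None,fx=4.5,fy=4.5,interpolation=cv2.INTER_CUBIC))
E
```

```text
12.55 [0.55314609 0.48690558 0.20300917] [3.26869027e+01 4.44630378e+01 6.79974893e+01 1.86157597e-02
 6.79672485e+01 7.77187179e+00]
[202 168]
[156 187]
```

View pics/side8z.png

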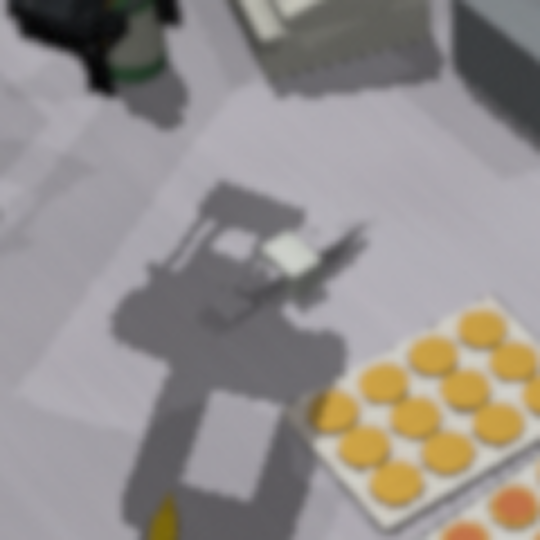

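View pics/top8z.png

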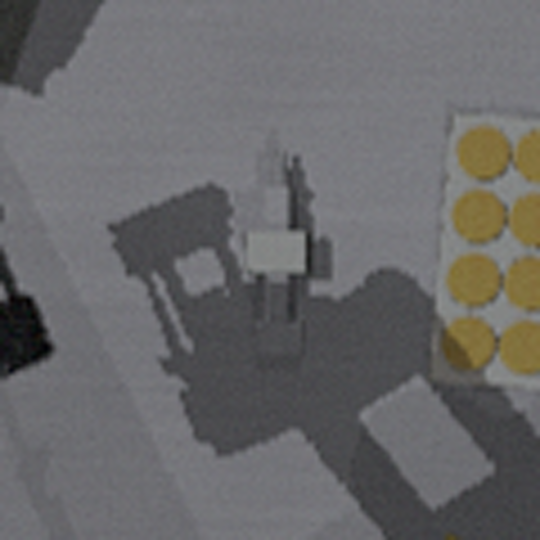

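```bash
python3 - <<'E'
from h import *
p=vision.capture('top')
f=lambda u,v,z: atz(p,((u+.5)/4.5-.5+96,(v+.5)/4.5-.5+127),z)
print('collar',f(277,251,.03), 'corners',f(248,232,.03),f(305,231,.03),f(306,271,.03),f(250,272,.03))
a,b=f(270,130,.015),f(282.5,365,.018);print(a,b,np.linalg.norm(a-b),np.degrees(np.arctan2((a-b)[1],(a-b)[0])),(a+b)/2)
q=vision.capture('side')
c=px(q,[.556,.32,.015]).astype(int);g=lambda u,v,z: atz(q,((u+.5)/4.5-.5+c[0]-60,(v+.5)/4.5-.5+c[1]-60),z)
print('side collar top',g(291,255,.03))
E
```

```text
collar [0.57309535 0.31550968 0.03      ] corners [0.58653719 0.33711937 0.03      ] [0.58808748 0.29566066 0.03      ] [0.5589463  0.29390769 0.03      ] [0.5574072  0.33458158 0.03      ]
[0.6638437  0.32733266 0.015     ] [0.49084945 0.31121413 0.018     ] 0.1737694421570673 5.3230964729562364 [0.57734658 0.31927339 0.0165    ]
side collar top [0.56923839 0.31532062 0.03      ]
```

Request:
play_rows --series '[{"tx": 0.0045,"ty": -0.025,"tz": 0,"turn": -0.134},{"tx": 0.0045,"ty": -0.025,"tz": 0,"turn": -0.134},{"tx": 0.0045,"ty": -0.025,"tz": 0,"turn": -0.134},{"tx": 0.0045,"ty": -0.025,"tz": 0,"turn": -0.134},{"tx": 0.0045,"ty": -0.025,"tz": 0,"turn": -0.134},{"tx": 0.0045,"ty": -0.025,"tz": 0,"turn": -0.134},{"tx": 0.0045,"ty": -0.025,"tz": 0,"turn": -0.134},{"tx": 0.0045,"ty": -0.025,"tz": 0,"turn": -0.134},{"tx": 0,"ty": -0.014,"tz": 0,"turn": -0.134},{"tx": 0,"ty": 0,"tz": 0,"turn": -0.134}]'

```text
time_s: 13.75
position: [0.5846, 0.3125, 0.2055]
tcp_rot: [[0.564, -0.826, -0.003], [-0.826, -0.564, -0.001], [-0.0, 0.003, -1.0]]
force: [-0.5, -0.4, -0.2]
opening: 0.996
```

Request:
play_rows --series '[{"tx": 0,"ty": 0,"tz": 0,"turn": -0.134},{"tx": 0,"ty": 0,"tz": 0,"turn": -0.134},{"tx": 0,"ty": 0,"tz": 0,"turn": -0.134},{"tx": 0,"ty": 0,"tz": 0,"turn": -0.134},{"tx": 0,"ty": 0,"tz": 0,"turn": 0},{"tx": 0,"ty": 0,"tz": 0,"turn": 0}]'

```text
time_s: 14.35
position: [0.5847, 0.3146, 0.2057]
tcp_rot: [[0.048, -0.999, -0.001], [-0.999, -0.048, -0.0], [0.0, 0.001, -1.0]]
force: [0.1, 0.4, -0.2]
opening: 0.999
```

```bash
python3 - <<'E'
from h import *
s=bot.read_state();print(s['time_s'],s['position'],s['joint_positions'])
R=s['tcp_rot'];print(np.degrees(np.arctan2(R[1][0],R[0][0])))
E
```

```text
14.35 [0.58465685 0.31458748 0.20574113] [1.86577659e+01 3.88284423e+01 8.03855248e+01 4.01876812e-03
 6.08555968e+01 1.05910479e+02]
-87.2546630156239
```

Request:
play_rows --series '[{"tx": -0.002,"ty": 0.001,"tz": -0.03,"turn": -0.01},{"tx": 0,"ty": 0,"tz": -0.04,"turn": 0},{"tx": 0,"ty": 0,"tz": -0.04,"turn": 0},{"tx": 0,"ty": 0,"tz": -0.03,"turn": 0},{"tx": 0,"ty": 0,"tz": -0.015,"turn": 0},{"tx": 0,"ty": 0,"tz": -0.009,"turn": 0},{"tx": 0,"ty": 0,"tz": 0,"turn": 0},{"tx": 0,"ty": 0,"tz": 0,"turn": 0}]'

```text
time_s: 15.15
position: [0.5842, 0.3161, 0.0759]
tcp_rot: [[0.034, -0.999, 0.002], [-0.999, -0.034, 0.001], [-0.001, -0.002, -1.0]]
force: [-0.2, -0.5, 0.5]
opening: 0.999
```

Request:
play_rows --series '[{"tx": 0,"ty": 0,"tz": 0,"turn": 0},{"tx": 0,"ty": 0,"tz": 0,"turn": 0},{"tx": 0,"ty": 0,"tz": 0,"turn": 0},{"tx": 0,"ty": 0,"tz": 0,"turn": 0},{"tx": 0,"ty": 0,"tz": 0,"turn": 0},{"tx": 0,"ty": 0,"tz": 0,"turn": 0},{"tx": 0,"ty": 0,"tz": 0,"turn": 0},{"tx": 0,"ty": 0,"tz": 0,"turn": 0},{"tx": 0,"ty": 0,"tz": 0,"turn": 0}]' --gripper 0

```text
time_s: 16.05
position: [0.5835, 0.3161, 0.0749]
tcp_rot: [[0.034, -0.999, 0.0], [-0.999, -0.034, 0.001], [-0.0, -0.0, -1.0]]
force: [-0.5, 0.9, 0.4]
opening: 0.505
```

```bash
python3 - <<'E'
from h import *
s=bot.read_state();print(s['time_s'],s['position'],s['force'],s['opening'])
for n in ('side','top'):
  p=vision.capture(n);c=px(p,[.575,.32,.05]).astype(int);c=np.maximum(c,60)
  a=p['pixels'][c[1]-60:c[1]+60,c[0]-60:c[0]+60]
  cv2.imwrite('pics/'+n+'9z.png',cv2.resize(a,None,fx=4.5,fy=4.5,interpolation=cv2.INTER_CUBIC))
E
```

```text
16.05 [0.58354712 0.31605021 0.07488584] [-0.45323253  0.87809688  0.37031593] 0.5052078205359946
```

View pics/side9z.png

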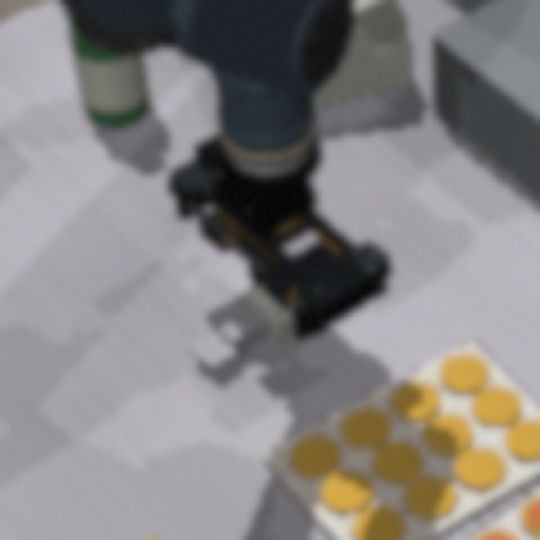

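Request:
play_rows --series '[{"tx": 0,"ty": 0,"tz": 0.015,"turn": 0},{"tx": 0,"ty": 0,"tz": 0.03,"turn": 0},{"tx": 0,"ty": 0,"tz": 0.045,"turn": 0},{"tx": 0,"ty": 0,"tz": 0.05,"turn": 0},{"tx": 0,"ty": 0,"tz": 0.05,"turn": 0.05},{"tx": 0,"ty": -0.02,"tz": 0.05,"turn": 0.1},{"tx": 0,"ty": -0.03,"tz": 0.05,"turn": 0.13},{"tx": 0,"ty": -0.035,"tz": 0.05,"turn": 0.13},{"tx": 0,"ty": -0.035,"tz": 0.05,"turn": 0.13},{"tx": 0,"ty": -0.045,"tz": 0.029,"turn": 0.13}]'

```text
time_s: 17.15
position: [0.5834, 0.1831, 0.4141]
tcp_rot: [[0.676, -0.737, 0.005], [-0.737, -0.676, 0.0], [0.003, -0.004, -1.0]]
force: [1.2, 0.1, -1.8]
opening: 0.5
```

Request:
play_rows --series '[{"tx": -0.003,"ty": -0.05,"tz": 0,"turn": 0.13},{"tx": -0.006,"ty": -0.05,"tz": 0,"turn": 0.13},{"tx": -0.006,"ty": -0.05,"tz": 0,"turn": 0.13},{"tx": -0.006,"ty": -0.05,"tz": 0,"turn": 0.13},{"tx": -0.006,"ty": -0.05,"tz": 0,"turn": 0.13},{"tx": -0.006,"ty": -0.03,"tz": 0,"turn": 0.12},{"tx": 0,"ty": 0,"tz": 0,"turn": 0.05},{"tx": 0,"ty": 0,"tz": 0,"turn": 0},{"tx": 0,"ty": 0,"tz": 0,"turn": 0}]'

```text
time_s: 18.05
position: [0.5564, -0.0401, 0.4101]
tcp_rot: [[1.0, 0.022, -0.001], [0.022, -1.0, 0.0], [-0.001, -0.0, -1.0]]
force: [0.3, -0.6, -0.7]
opening: 0.503
```

```bash
python3 - <<'E'
from h import *
s=bot.read_state();print(s['time_s'],s['position'],s['force'],s['opening'],s['joint_positions'])
R=s['tcp_rot'];print(np.degrees(np.arctan2(R[1][0],R[0][0])))
p=snap('side','side10.png');a=p['pixels'][60:260,200:360]
cv2.imwrite('pics/s10z.png',cv2.resize(a,None,fx=3,fy=3,interpolation=cv2.INTER_CUBIC))
E
```

```text
18.05 [ 0.55641842 -0.04014015  0.41005465] [ 0.29327988 -0.61990064 -0.74301264] 0.5029888016064034 [-1.55997383e+01  1.82566284e+01  8.27499533e+01 -7.93148031e-03
  7.90418144e+01 -1.68506335e+01]
1.2524089869229724
```

View pics/s10z.png

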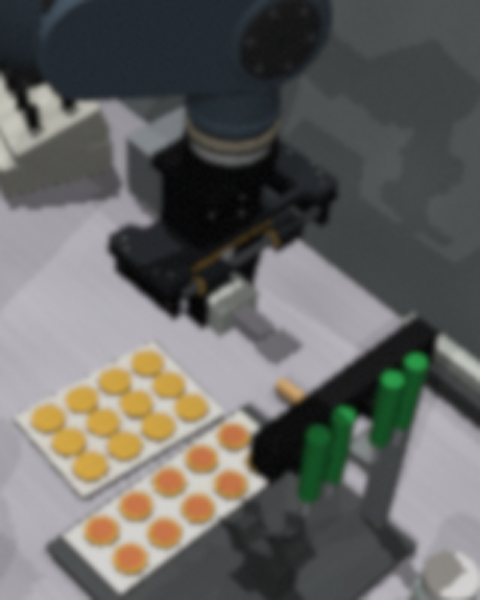

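Request:
play_rows --series '[{"tx": 0,"ty": -0.03,"tz": 0,"turn": 0},{"tx": 0,"ty": -0.0325,"tz": 0,"turn": 0},{"tx": 0,"ty": 0,"tz": -0.012,"turn": 0},{"tx": 0,"ty": 0,"tz": -0.012,"turn": 0},{"tx": 0,"ty": 0,"tz": 0,"turn": 0},{"tx": 0,"ty": 0,"tz": 0,"turn": 0}]'

```text
time_s: 18.7
position: [0.5568, -0.0891, 0.3902]
tcp_rot: [[1.0, 0.024, -0.001], [0.024, -1.0, 0.001], [-0.001, -0.001, -1.0]]
force: [0.2, 0.4, -1.4]
opening: 0.498
```

```bash
python3 - <<'E'
from h import *
s=bot.read_state();print(s['time_s'],s['position'],s['force'],s['opening'])
p=snap('side','side11.png');a=p['pixels'][60:260,200:360]
cv2.imwrite('pics/s11z.png',cv2.resize(a,None,fx=3,fy=3,interpolation=cv2.INTER_CUBIC))
E
```

```text
18.7 [ 0.55676327 -0.08905838  0.39023415] [ 0.2474655   0.37596169 -1.39847403] 0.4976477006810369
```

View pics/s11z.png

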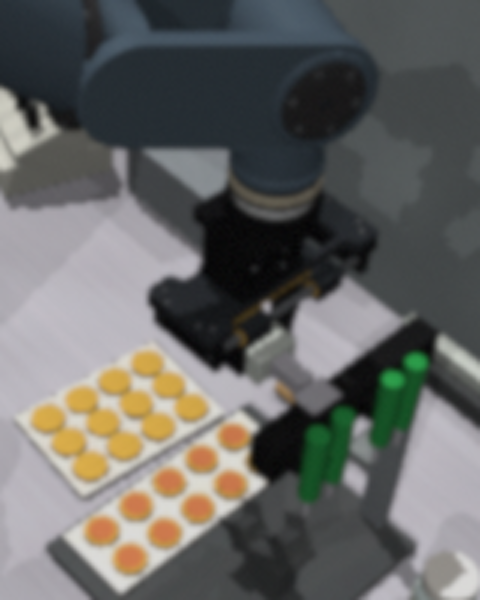

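Request:
play_rows --series '[{"tx": 0,"ty": 0,"tz": -0.005,"turn": 0},{"tx": 0,"ty": 0,"tz": -0.005,"turn": 0},{"tx": 0,"ty": 0,"tz": -0.005,"turn": 0},{"tx": 0,"ty": 0,"tz": -0.005,"turn": 0},{"tx": 0,"ty": 0,"tz": -0.005,"turn": 0},{"tx": 0,"ty": 0,"tz": 0,"turn": 0}]'

```text
time_s: 19.35
position: [0.5568, -0.0895, 0.3708]
tcp_rot: [[1.0, 0.023, -0.0], [0.023, -1.0, 0.001], [-0.0, -0.001, -1.0]]
force: [-1.4, 3.7, 2.5]
opening: 0.499
```

Request:
play_rows --series '[{"tx": 0,"ty": 0,"tz": -0.005,"turn": 0},{"tx": 0,"ty": 0,"tz": -0.005,"turn": 0},{"tx": 0,"ty": 0,"tz": -0.005,"turn": 0},{"tx": 0,"ty": 0,"tz": 0,"turn": 0}]'

```text
time_s: 19.75
position: [0.557, -0.0906, 0.3582]
tcp_rot: [[1.0, 0.023, -0.0], [0.023, -1.0, -0.001], [-0.0, 0.001, -1.0]]
force: [-0.6, 2.8, 2.8]
opening: 0.504
```

```bash
python3 - <<'E'
from h import *
s=bot.read_state();print(s['time_s'],s['position'],s['force'],s['opening'])
p=snap('side','side12.png');a=p['pixels'][60:260,200:360]
cv2.imwrite('pics/s12z.png',cv2.resize(a,None,fx=3,fy=3,interpolation=cv2.INTER_CUBIC))
E
```

```text
19.75 [ 0.55704253 -0.09064924  0.35815121] [-0.55611637  2.80264138  2.79820287] 0.5040896755974449
```

View pics/s12z.png

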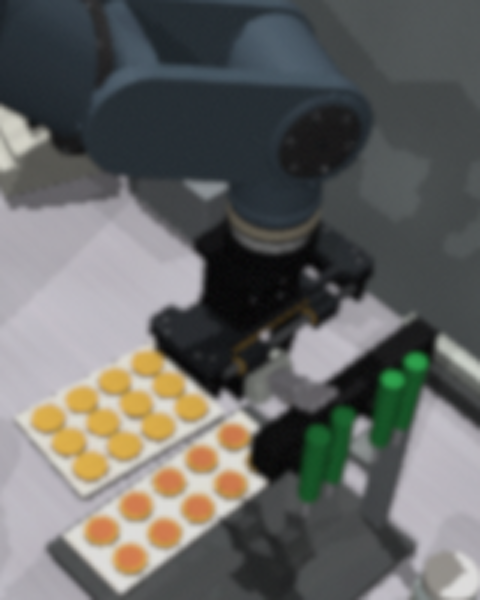

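Request:
play_rows --series '[{"tx": 0,"ty": 0,"tz": -0.005,"turn": 0},{"tx": 0,"ty": 0,"tz": -0.005,"turn": 0},{"tx": 0,"ty": 0,"tz": -0.005,"turn": 0},{"tx": 0,"ty": 0,"tz": 0,"turn": 0},{"tx": 0,"ty": 0,"tz": 0,"turn": 0}]'

```text
time_s: 20.3
position: [0.5574, -0.0903, 0.3464]
tcp_rot: [[1.0, 0.023, 0.001], [0.023, -1.0, 0.0], [0.001, -0.0, -1.0]]
force: [1.3, 0.3, 0.7]
opening: 0.507
```

```bash
python3 - <<'E'
from h import *
s=bot.read_state();print(s['time_s'],s['position'],s['force'],s['opening'])
p=snap('side','side13.png');a=p['pixels'][150:230,250:350]
cv2.imwrite('pics/s13z.png',cv2.resize(a,None,fx=7,fy=7,interpolation=cv2.INTER_CUBIC))
E
```

```text
20.3 [ 0.55737597 -0.09027197  0.3464311 ] [1.27133189 0.30077    0.74753839] 0.5069988198942912
```

View pics/s13z.png

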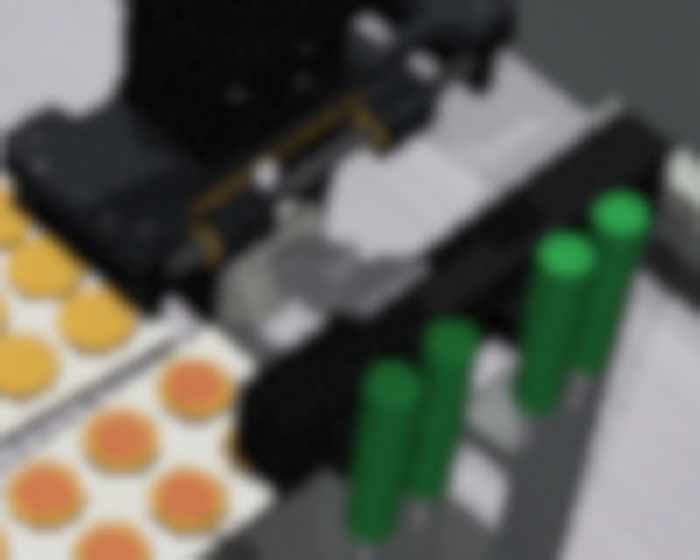

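```bash
cat >> h.py <<'E'
def draw_held(p,tcp,gx,gz,A,psi,box,k,fn):
    xv=-np.cos(A)*np.array([np.sin(psi),-np.cos(psi),0])-np.array([0,0,np.sin(A)])
    yv=-np.array([np.cos(psi),np.sin(psi),0]); zv=np.cross(xv,yv); R=np.column_stack([xv,yv,zv])
    c=np.array(tcp)-[0,0,.051]-R@[gx,0,gz]
    im=cv2.resize(p['pixels'][box[0]:box[1],box[2]:box[3]],None,fx=k,fy=k,interpolation=cv2.INTER_CUBIC)
    L=insert_lines(0)+[(np.array(a)/1e3,np.array(b)/1e3) for a,b in [((-15,22,15),(-15,22,-15)),((-15,22,-15),(-15,-22,-15)),((-15,-22,-15),(-15,-22,15)),((-15,22,-15),(15,22,-15)),((15,22,15),(15,22,-15))]]
    for a,b in L:
        u,v=[(px(p,c+R@t)-[box[2],box[0]]+.5)*k for t in(a,b)]
        cv2.line(im,tuple(int(i) for i in u),tuple(int(i) for i in v),(0,255,0),1)
    cv2.imwrite('pics/'+fn,im); return c,R
E
python3 - <<'E'
from h import *
s=bot.read_state();p=vision.capture('side')
for A in (26,34): print(draw_held(p,s['position'],.0125,.0089,np.radians(A),np.radians(1.3),(150,230,250,350),7,f'h{A}.png')[0])
a=cv2.imread('pics/h26.png')[200:400,100:500];b=cv2.imread('pics/h34.png')[200:400,100:500];cv2.imwrite('pics/hh.png',cv2.resize(np.vstack([a,b]),None,fx=1.5,fy=1.5))
E
```

```text
[ 0.55762805 -0.1052893   0.29289373]
[ 0.55763267 -0.10549261  0.29502483]
```

View pics/hh.png

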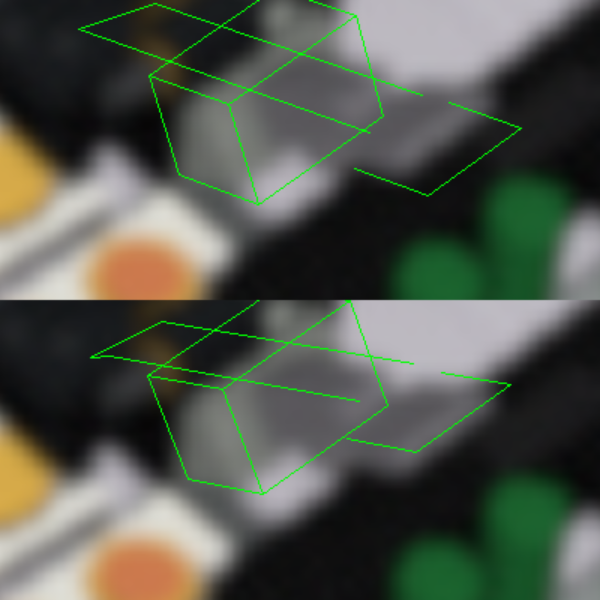

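Request:
play_rows --series '[{"tx": 0,"ty": 0,"tz": 0.01,"turn": 0},{"tx": 0,"ty": 0.02,"tz": 0.01,"turn": 0},{"tx": 0,"ty": 0.0425,"tz": 0,"turn": 0},{"tx": 0,"ty": 0.02,"tz": 0,"turn": 0},{"tx": 0,"ty": 0,"tz": -0.03,"turn": 0},{"tx": 0,"ty": 0,"tz": -0.03,"turn": 0},{"tx": 0,"ty": 0,"tz": -0.03,"turn": 0},{"tx": 0,"ty": 0,"tz": -0.03,"turn": 0},{"tx": 0,"ty": 0,"tz": -0.02,"turn": 0},{"tx": 0,"ty": 0,"tz": 0,"turn": 0}]'

```text
time_s: 21.4
position: [0.5553, -0.0232, 0.2485]
tcp_rot: [[1.0, 0.024, -0.006], [0.024, -1.0, 0.001], [-0.006, -0.002, -1.0]]
force: [-0.2, 0.6, -2.4]
opening: 0.504
```

```bash
python3 - <<'E'
from h import *
s=bot.read_state();print(s['time_s'],s['position'],s['force'],s['opening'])
p=snap('side','side14.png')
for A in (30,34): draw_held(p,s['position'],.0125,.0089,np.radians(A),np.radians(1.3),(165,245,230,330),7,f'h{A}b.png')
a=p['pixels'][165:245,230:330];cv2.imwrite('pics/s14z.png',cv2.resize(a,None,fx=7,fy=7,interpolation=cv2.INTER_CUBIC))
E
```

```text
21.4 [ 0.55530542 -0.02316411  0.24852854] [-0.15343327  0.63629603 -2.40438225] 0.5038791209529633
```

View pics/s14z.png

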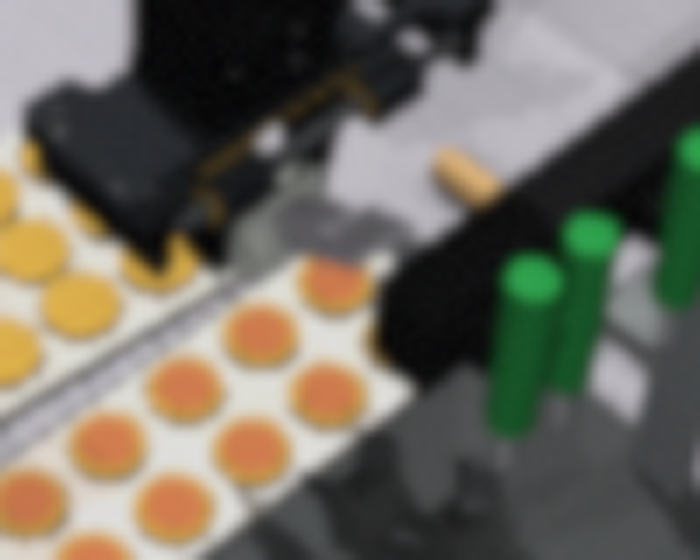

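View pics/h34b.png

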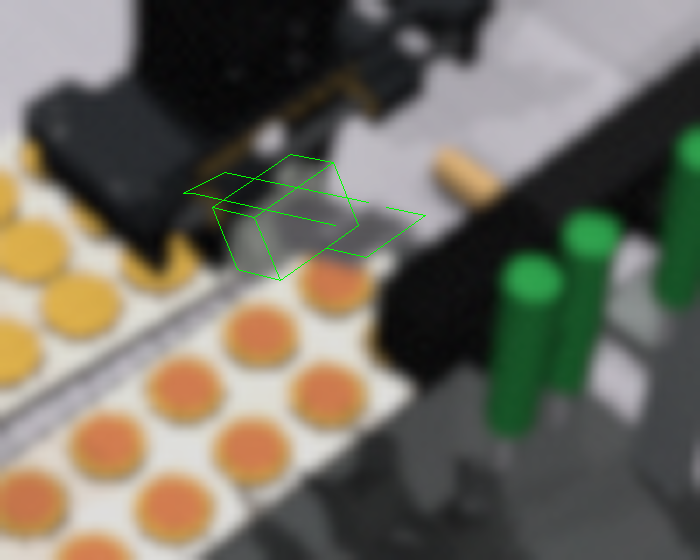

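Request:
play_rows --series '[{"tx": 0.0005,"ty": -0.0188,"tz": -0.0226,"turn": 0},{"tx": 0,"ty": -0.0188,"tz": -0.0226,"turn": 0},{"tx": 0,"ty": -0.0188,"tz": -0.0226,"turn": 0},{"tx": 0,"ty": 0,"tz": 0,"turn": 0},{"tx": 0,"ty": 0,"tz": 0,"turn": 0}]'

```text
time_s: 21.95
position: [0.558, -0.0693, 0.1976]
tcp_rot: [[1.0, 0.022, 0.001], [0.022, -1.0, 0.0], [0.001, 0.0, -1.0]]
force: [0.1, -0.2, -1.2]
opening: 0.503
```

```bash
python3 - <<'E'
from h import *
s=bot.read_state();print(s['time_s'],s['position'],s['force'],s['opening'])
p=snap('side','side15.png')
a=p['pixels'][165:265,230:330];cv2.imwrite('pics/s15z.png',cv2.resize(a,None,fx=6,fy=6,interpolation=cv2.INTER_CUBIC))
E
```

```text
21.95 [ 0.55799374 -0.06929111  0.1975751 ] [ 0.08792524 -0.22600299 -1.2085775 ] 0.5034929944731451
```

View pics/s15z.png

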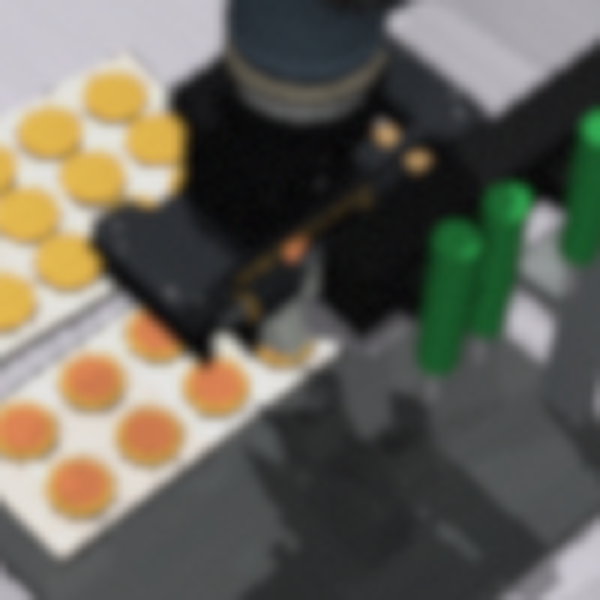

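Request:
play_rows --series '[{"tx": -0.002,"ty": -0.007,"tz": -0.0115,"turn": 0},{"tx": 0,"ty": -0.007,"tz": -0.0115,"turn": 0},{"tx": 0,"ty": -0.007,"tz": -0.0115,"turn": 0},{"tx": 0,"ty": -0.006,"tz": -0.011,"turn": 0},{"tx": 0,"ty": 0,"tz": 0,"turn": 0},{"tx": 0,"ty": 0,"tz": 0,"turn": 0}]'

```text
time_s: 22.6
position: [0.5558, -0.091, 0.1603]
tcp_rot: [[1.0, 0.022, -0.0], [0.022, -1.0, 0.001], [-0.0, -0.001, -1.0]]
force: [-1.3, 2.1, 4.1]
opening: 0.506
```

```bash
python3 - <<'E'
from h import *
s=bot.read_state();print(s['time_s'],s['position'],s['force'],s['opening'])
p=snap('side','side16.png')
a=p['pixels'][185:265,250:330];g=np.clip((a.astype(float)/255)**.5*255,0,255).astype(np.uint8);cv2.imwrite('pics/s16z.png',cv2.resize(g,None,fx=7,fy=7,interpolation=cv2.INTER_CUBIC))
E
```

```text
22.6 [ 0.55582297 -0.09098033  0.16027044] [-1.33072526  2.06262457  4.06097103] 0.505666328446604
```

View pics/s16z.png

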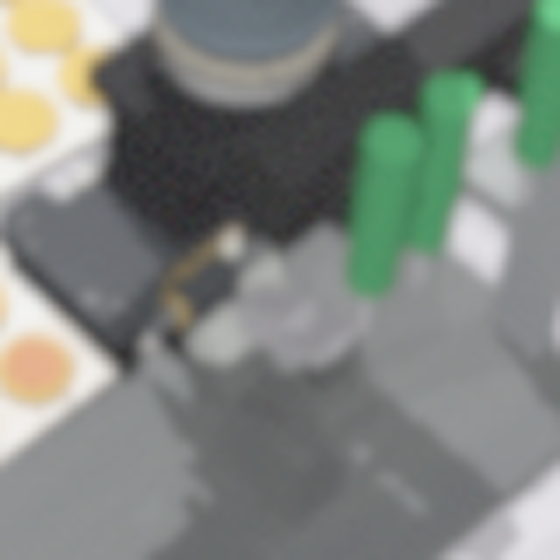

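```bash
python3 - <<'E'
from h import *
s=bot.read_state();p=vision.capture('side');p['pixels']=np.clip((p['pixels'].astype(float)/255)**.5*255,0,255).astype(np.uint8)
o=[]
for A in (20,34):
    print(draw_held(p,s['position'],.0125,.0089,np.radians(A),np.radians(1.3),(195,255,260,320),8,'q.png')); o.append(cv2.imread('pics/q.png')[:400])
cv2.imwrite('pics/hq.png',cv2.resize(np.hstack(o),None,fx=.83,fy=.83))
E
```

```text
(array([ 0.55616695, -0.10573878,  0.10520347]), array([[-0.02131912, -0.99974261, -0.00775953],
       [ 0.93945075, -0.02268733,  0.34193211],
       [-0.34202014, -0.        ,  0.93969262]]))
(array([ 0.55617942, -0.10628829,  0.10890296]), array([[-0.01880865, -0.99974261, -0.0126866 ],
       [ 0.82882419, -0.02268733,  0.55904897],
       [-0.5591929 , -0.        ,  0.82903757]]))
```

View pics/hq.png

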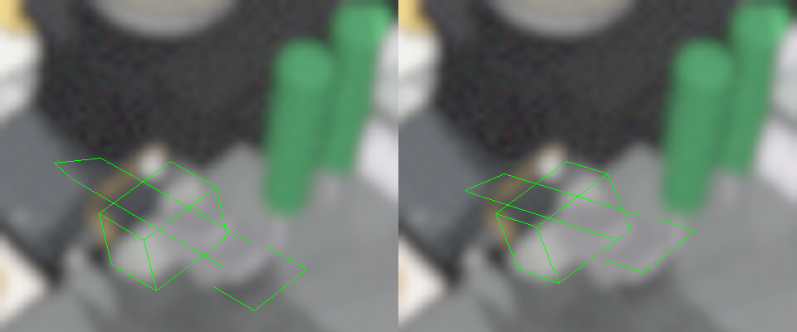

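Request:
play_rows --series '[{"tx": 0,"ty": 0.002,"tz": 0.005,"turn": 0},{"tx": 0,"ty": 0,"tz": 0,"turn": 0}]'

```text
time_s: 22.9
position: [0.5559, -0.0895, 0.1641]
tcp_rot: [[1.0, 0.023, 0.0], [0.023, -1.0, -0.0], [0.0, 0.0, -1.0]]
force: [-0.2, -0.3, -3.2]
opening: 0.501
```

Request:
play_rows --series '[{"tx": 0,"ty": -0.005,"tz": 0.003,"turn": 0},{"tx": 0,"ty": 0,"tz": 0,"turn": 0}]'

```text
time_s: 23.1
position: [0.5561, -0.094, 0.1666]
tcp_rot: [[1.0, 0.023, 0.001], [0.023, -1.0, -0.001], [0.001, 0.001, -1.0]]
force: [0.5, 0.2, -1.4]
opening: 0.499
```

```bash
python3 - <<'E'
from h import *
s=bot.read_state();print(s['time_s'],s['position'],s['force'],s['moment'])
p=snap('top','top17.png')
a=p['pixels'][150:230,240:340];g=np.clip((a.astype(float)/255)**.5*255,0,255).astype(np.uint8);cv2.imwrite('pics/t17z.png',cv2.resize(g,None,fx=7,fy=7,interpolation=cv2.INTER_CUBIC))
E
```

```text
23.1 [ 0.55608937 -0.09401197  0.16658288] [ 0.5449286   0.20947279 -1.4186093 ] [-0.07793322  0.06127924  0.02326996]
```

View pics/t17z.png

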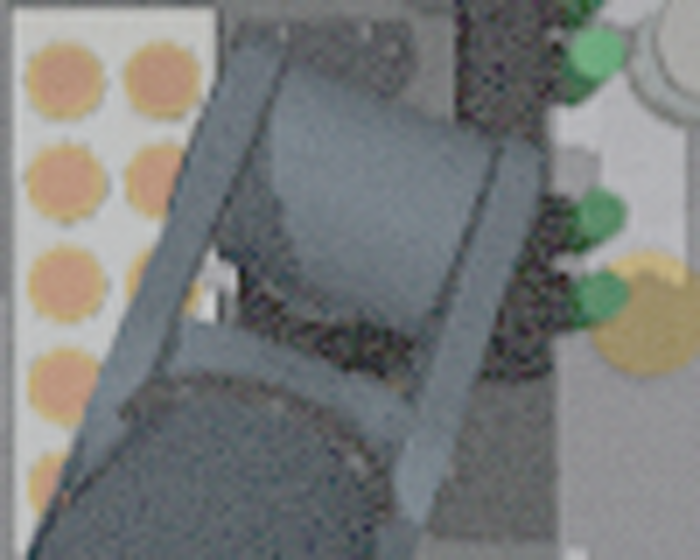

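Request:
play_rows --series '[{"tx": 0,"ty": -0.001,"tz": -0.004,"turn": 0},{"tx": 0,"ty": -0.002,"tz": -0.003,"turn": 0},{"tx": 0,"ty": -0.002,"tz": -0.003,"turn": 0},{"tx": 0,"ty": 0,"tz": 0,"turn": 0},{"tx": 0,"ty": 0,"tz": 0,"turn": 0}]'

```text
time_s: 23.65
position: [0.5557, -0.0974, 0.1584]
tcp_rot: [[1.0, 0.023, -0.0], [0.023, -1.0, 0.0], [-0.0, -0.0, -1.0]]
force: [-0.2, 0.4, -1.9]
opening: 0.504
```

Request:
play_rows --series '[{"tx": 0,"ty": -0.002,"tz": -0.003,"turn": 0},{"tx": 0,"ty": -0.002,"tz": -0.003,"turn": 0},{"tx": 0,"ty": -0.001,"tz": -0.002,"turn": 0},{"tx": 0,"ty": 0,"tz": 0,"turn": 0},{"tx": 0,"ty": 0,"tz": 0,"turn": 0}]'

```text
time_s: 24.15
position: [0.5561, -0.1018, 0.1522]
tcp_rot: [[1.0, 0.023, 0.001], [0.023, -1.0, -0.001], [0.001, 0.001, -1.0]]
force: [0.0, -2.1, -1.8]
opening: 0.503
```

```bash
python3 - <<'E'
from h import *
s=bot.read_state();print(s['time_s'],s['position'],s['force'],s['moment'])
p=vision.capture('side');p['pixels']=np.clip((p['pixels'].astype(float)/255)**.5*255,0,255).astype(np.uint8)
cv2.imwrite('pics/s18z.png',cv2.resize(p['pixels'][195:255,260:320],None,fx=8,fy=8,interpolation=cv2.INTER_CUBIC))
draw_held(p,s['position'],.0125,.0089,np.radians(34),np.radians(1.3),(195,255,260,320),8,'q18.png')
cv2.imwrite('pics/hq18.png',cv2.resize(np.hstack([cv2.imread('pics/s18z.png'),cv2.imread('pics/q18.png')]),None,fx=.83,fy=.83))
E
```

```text
24.15 [ 0.55607441 -0.10183435  0.15223795] [ 0.02949554 -2.05772838 -1.77056442] [-0.37960226  0.06516925  0.02799512]
```

View pics/hq18.png

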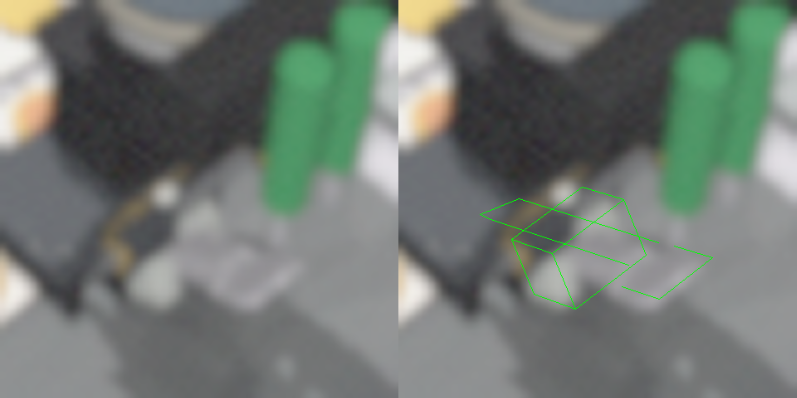

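Request:
play_rows --series '[{"tx": 0,"ty": -0.0015,"tz": 0,"turn": 0},{"tx": 0,"ty": -0.001,"tz": -0.0015,"turn": 0},{"tx": 0,"ty": -0.001,"tz": -0.0015,"turn": 0},{"tx": 0,"ty": 0,"tz": 0,"turn": 0},{"tx": 0,"ty": 0,"tz": 0,"turn": 0}]'

```text
time_s: 24.7
position: [0.5558, -0.104, 0.1497]
tcp_rot: [[1.0, 0.023, -0.0], [0.023, -1.0, 0.0], [-0.0, -0.0, -1.0]]
force: [1.0, 0.5, -3.0]
opening: 0.503
```

Request:
play_rows --series '[{"tx": 0,"ty": -0.001,"tz": -0.0015,"turn": 0},{"tx": 0,"ty": -0.0005,"tz": -0.0015,"turn": 0},{"tx": 0,"ty": 0,"tz": 0,"turn": 0},{"tx": 0,"ty": 0,"tz": 0,"turn": 0}]'

```text
time_s: 25.1
position: [0.5563, -0.1053, 0.1478]
tcp_rot: [[1.0, 0.023, 0.001], [0.023, -1.0, -0.0], [0.001, 0.0, -1.0]]
force: [1.3, 1.2, 0.2]
opening: 0.501
```

Request:
play_rows --series '[{"tx": 0,"ty": 0,"tz": -0.0015,"turn": 0},{"tx": 0,"ty": 0,"tz": -0.0015,"turn": 0},{"tx": 0,"ty": 0,"tz": 0,"turn": 0},{"tx": 0,"ty": 0,"tz": 0,"turn": 0}]'

```text
time_s: 25.5
position: [0.5563, -0.1056, 0.1465]
tcp_rot: [[1.0, 0.024, 0.002], [0.024, -1.0, -0.001], [0.002, 0.001, -1.0]]
force: [-0.8, 1.6, 10.3]
opening: 0.504
```

```bash
python3 - <<'E'
from h import *
s=bot.read_state();print(s['time_s'],s['position'],s['force'],s['moment'])
p=vision.capture('side');p['pixels']=np.clip((p['pixels'].astype(float)/255)**.5*255,0,255).astype(np.uint8)
cv2.imwrite('pics/s19z.png',cv2.resize(p['pixels'][195:255,260:320],None,fx=8,fy=8,interpolation=cv2.INTER_CUBIC))
draw_held(p,s['position'],.0125,.0089,np.radians(34),np.radians(1.3),(195,255,260,320),8,'q19.png')
cv2.imwrite('pics/hq19.png',cv2.resize(np.hstack([cv2.imread('pics/s19z.png'),cv2.imread('pics/q19.png')]),None,fx=.83,fy=.83))
E
```

```text
25.5 [ 0.55630702 -0.10563948  0.14653905] [-0.84615572  1.63789815 10.31349161] [-0.15957886  0.16839276  0.05918273]
```

View pics/hq19.png

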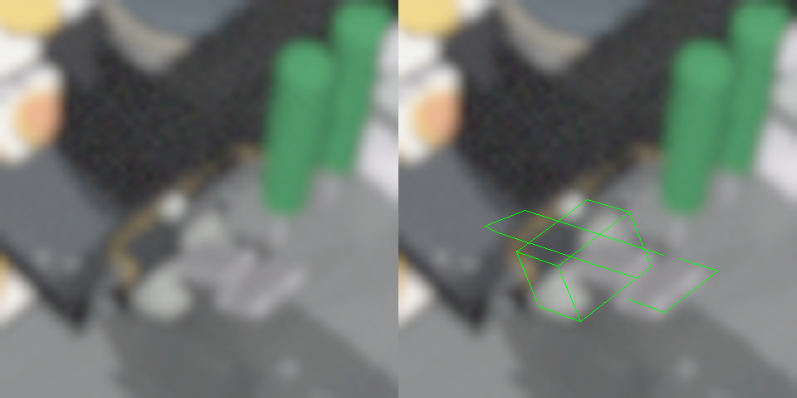

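Request:
play_rows --series '[{"tx": 0,"ty": 0,"tz": 0,"turn": 0},{"tx": 0,"ty": 0,"tz": 0,"turn": 0},{"tx": 0,"ty": 0,"tz": 0,"turn": 0},{"tx": 0,"ty": 0,"tz": 0,"turn": 0},{"tx": 0,"ty": 0,"tz": 0,"turn": 0},{"tx": 0,"ty": 0,"tz": 0,"turn": 0},{"tx": 0,"ty": 0,"tz": 0,"turn": 0}]' --gripper 1

```text
time_s: 26.25
position: [0.5558, -0.1053, 0.1449]
tcp_rot: [[1.0, 0.023, -0.0], [0.023, -1.0, 0.0], [-0.0, -0.0, -1.0]]
force: [0.1, -0.3, 0.7]
opening: 0.98
```

Request:
play_rows --series '[{"tx": 0,"ty": 0.007,"tz": 0.0104,"turn": 0},{"tx": 0,"ty": 0.014,"tz": 0.02,"turn": 0},{"tx": 0,"ty": 0.02,"tz": 0.03,"turn": 0},{"tx": 0,"ty": 0.03,"tz": 0.04,"turn": 0},{"tx": 0,"ty": 0.05,"tz": 0.03,"turn": 0},{"tx": 0,"ty": 0.06,"tz": 0,"turn": 0},{"tx": 0,"ty": 0.06,"tz": 0,"turn": 0},{"tx": 0,"ty": 0.06,"tz": 0,"turn": 0},{"tx": 0,"ty": 0.06,"tz": 0,"turn": 0},{"tx": 0,"ty": 0.04,"tz": 0,"turn": 0}]'

```text
time_s: 27.25
position: [0.555, 0.219, 0.2501]
tcp_rot: [[1.0, 0.025, 0.001], [0.025, -1.0, 0.001], [0.001, -0.001, -1.0]]
force: [0.2, -0.3, -0.1]
opening: 1.002
```

```bash
cat > fin.py <<'E'
from h import *
import sys
tag=sys.argv[1]; sv=float(sys.argv[2])
s=bot.read_state();print(s['time_s'],s['position'],s['force'],s['opening'])
for n,b in(('top',(165,210,255,325)),('side',(205,260,250,320))):
    p=snap(n,n+tag+'.png'); p['pixels']=np.clip((p['pixels'].astype(float)/255)**.6*255,0,255).astype(np.uint8)
    o,R=frame(.5565,-.120,np.radians(1.3)); R=R@np.diag([-1,-1,1.])
    c=o+R@[-sv/1e3,0,0]
    im=cv2.resize(p['pixels'][b[0]:b[1],b[2]:b[3]],None,fx=8,fy=8,interpolation=cv2.INTER_CUBIC);raw=im.copy()
    for a,d in insert_lines(0):
        u,v=[(px(p,c+R@t)-[b[2],b[0]]+.5)*8 for t in(a,d)]
        cv2.line(im,tuple(int(i) for i in u),tuple(int(i) for i in v),(0,255,0),1)
    cv2.imwrite(f'pics/{n}{tag}f.png',cv2.resize(np.vstack([raw[:290] if n=='top' else raw[:320],im[:290] if n=='top' else im[:320]]),None,fx=.9,fy=.9))
E
python3 fin.py 20 -3
```

```text
27.25 [0.5549608  0.21900087 0.25009634] [ 0.2158302  -0.33506444 -0.05238346] 1.0016347331441018
```

View pics/top20f.png

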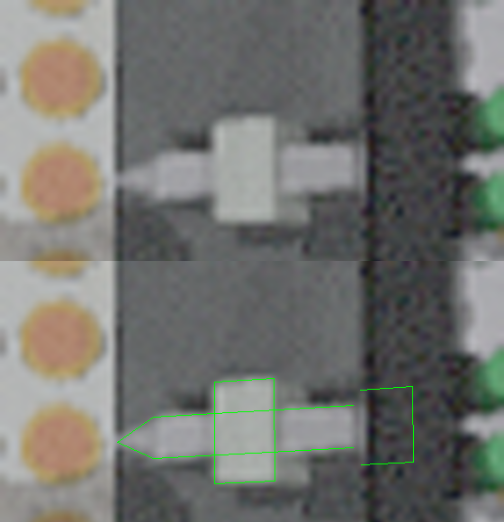

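View pics/side20f.png

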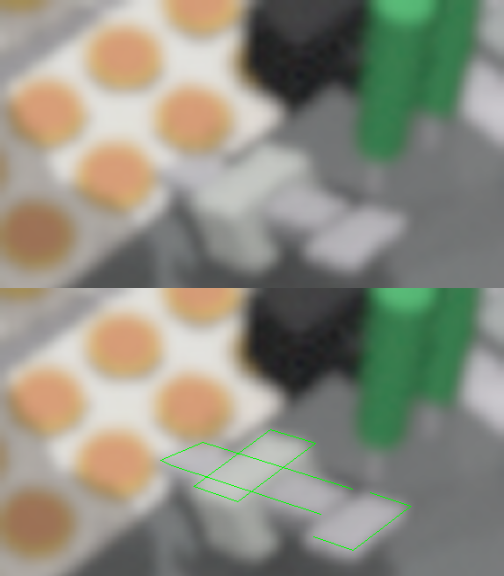

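Request:
play_rows --series '[{"tx": 0,"ty": 0,"tz": 0,"turn": 0},{"tx": 0,"ty": 0,"tz": 0,"turn": 0},{"tx": 0,"ty": 0,"tz": 0,"turn": 0},{"tx": 0,"ty": 0,"tz": 0,"turn": 0},{"tx": 0,"ty": 0,"tz": 0,"turn": 0}]'

```text
time_s: 27.85
position: [0.556, 0.2145, 0.2493]
tcp_rot: [[1.0, 0.022, -0.0], [0.022, -1.0, -0.0], [-0.0, 0.0, -1.0]]
force: [-0.2, 0.1, 0.3]
opening: 0.997
```

```bash
python3 - <<'E'
from h import *
t=vision.capture('top')['pixels'].astype(int);a=cv2.imread('pics/top20.png').astype(int)
print('insert region change',abs(t-a)[175:200,265:308].mean(), 'noise',abs(t-a)[140:170,280:300].mean())
t0=cv2.imread('pics/top0.png').astype(int)
for n,(r0,r1,c0,c1) in dict(jar=(145,172,328,355),brush=(120,138,240,295),medal=(185,205,325,342),cartridge=(185,232,345,365)).items(): print(n,abs(t-t0)[r0:r1,c0:c1].mean())
print(bot.hand_in())
E
```

```text
insert region change 3.2635658914728682 noise 2.686111111111111
jar 15.437128486511202
brush 16.050505050505052
medal 14.231372549019607
cartridge 12.739716312056737
the job is handed in; nothing more can be done
None
```

```bash
python3 - <<'E'
import cv2,numpy as np
a=cv2.imread('pics/top0.png',0).astype(np.float32);b=cv2.imread('pics/top20.png',0).astype(np.float32)
for n,(r0,r1,c0,c1) in dict(jar=(140,177,323,360),brush=(115,143,235,300),medal=(180,210,320,347),cartridge=(180,237,340,370),tray=(150,215,190,238)).items():
    print(n,cv2.phaseCorrelate(a[r0:r1,c0:c1].copy(),b[r0:r1,c0:c1].copy()), a[r0:r1,c0:c1].mean(),b[r0:r1,c0:c1].mean())
E
```

```text
jar ((0.04287504092622285, 0.045986690098217764), 1.050509612262249) 90.70635 106.18554
brush ((0.08793208536306452, -0.03037918525559924), 0.9755607768341347) 99.84011 116.837364
medal ((0.6051569220313713, 0.1682788179601964), 0.9745418307221966) 83.45802 96.57284
cartridge ((-0.042746961911131365, 0.06979523939525478), 1.0250776041878595) 83.118126 97.48714
tray ((-0.15906029508687425, 0.04896989596850432), 0.38592228790124256) 108.22564 116.16122
```

The insert is back in the cradle turned end for end, with the fine point facing down at the badges. I handed it in at about 28 s; no verdict came back.

**How it was done:** The moves only allow shifts and turns about the vertical, so the tool could not tilt to the slope.
1. I gripped the collar off-centre on its low side, to keep the gripper clear of the beam. I lifted the insert out along cradle z and turned it a quarter.
2. I pressed it level on free table to the robot's left, released it, and gripped it again on the point side of the collar.
3. After another quarter turn I lowered the blade end onto the top of the beam. That tipped the insert in the grip to the cradle's slope.
4. I lowered it into the saddles, released it and backed away.

**On the way:** The first attempt to lower it touched something early, at about 6 N. My best explanation is the blade's shoulder meeting the upper saddle. I backed out, shifted a few millimetres up the slope and lowered it again. It bottomed on the floor with about 12 N of press before release.

**Last checks:**
- **Fit:** In both cameras the insert matches the reversed, seated model to about 1 px (2–3 mm), about 3 mm down the slope from central. The blade tip is hidden by the beam from above and shows only in the side view.
- **At rest:** Nothing changed beyond image noise between two pictures about 0.6 s apart. The gripper was open, well clear and reading no force.
- **Bystanders:** A plain brightness comparison differed everywhere because the lighting had changed. A shift comparison, run after hand-in, gave at most 0.6 px (about 2 mm) for the medal and under 0.2 px for the others. The spare tray's comparison was weak.

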